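# Make the bag sealer ready to carry

## Robot

A 6-joint arm with a two-finger parallel gripper is mounted at the origin on a cart in front of the work surface, level with it; the furniture and walls round the work are solid. World frame = base frame: x ahead of the robot, y to its left, z up, the work surface at z = 0. Lengths are in m, angles in rad, forces in N, time in s.
With the tool pointing down it reaches from about 0.325 to 0.9 m from the base axis. Payload 6.1 kg.
Tool frame: the origin (TCP) lies between the finger pads; the fingertips stand 25 mm ahead of it and the grasp point (between the pads) lies 6 mm ahead of it (bot.tips_ahead is the distance from the TCP to the fingertips, in m); z points along the fingers, y is the direction in which the jaws open and shut (so a half turn about z gives the same grasp; the last joint's range is limited). The gripper opens to 87 mm and grips with 3 to 60 N. Pads are 19 mm wide; open, the fingers measure 117 mm over their backs; the gripper's body (75 mm by 190 mm) begins 51 mm behind the grasp point.
Start: joints at [1.114, 0.22, 1.526, -0, 1.395, -0.126], TCP at [0.203, 0.591, 0.222] pointing down, gripper open.
Joint ranges: [-2.98, 2.98], [-0.91, 2.08], [0.09, 2.57], [-1.24, 4.39], [0.2, 2.65], [-2.68, 2.68]. Speed limits (rad/s): [2.57, 2.57, 3.01, 3.14, 3.14, 3.14].

## Interface

Orientations are given as a rotation vector (axis times angle).
In Python, from bench import bot gives the robot as it stands.
- The arm moves only by the tool step_arm, never from a script. Its argument "steps" is a list of rows, each an object with "rotation": the turn, a rotation vector about the tool's x, y, z in rad, a list of three; "dp": the shift along the tool's x, y, z in m, a list of three; "grip": the finger opening in m, from 0 to 0.087. A call has 1 to 5 rows; each row is the pose to reach, as a shift and turn from the pose commanded when the call began, along the tool's axes at that moment; what a row does not reach only later rows make up. A row lasts 1/10 s, in which the tool goes at most 50 mm and 8.59 degrees, less where a joint would pass 70% of its speed; a pose out of reach is approached as far as the arm can. A call with a gripper value outside its range is refused whole. The fingers move at their own pace and stop on an object; the grip force is fixed at half the most. Time passes only in rows, so rows that repeat a pose let the fingers close. It gives the time, the measured TCP pose, the force and the opening at its end, in the units of the state.
- bot.sense(): the state, without advancing time (a new reading comes with each control period).
- bot.snapshot(name): name is "scene" or "top"; returns (picture, depth): 384x512x3 uint8, red, green, blue; 384x512 float32, m along the optical axis (not along the pixel's ray), 0 where there is no reading.
- bot.calibration(name): a dict with "intrinsics" (3x3 intrinsics, pixels), "eye" and "rotation" of the camera in the world. Camera axes: x right, y down, z forward; pixel columns grow to the right and rows downward; lengths in m; the calibration is good to about 2 mm. A picture is of the moment at which its call begins. calibration takes no time and is no camera call.
- bot.finish_job(): hands the job in, once; it reports no verdict.
The state is a dict: "t": time; "qpos": joint angles; "joint_vel": joint speeds; "joint_torque": joint torques, N m; "position": TCP position; "ee_rot": TCP orientation; "wrist_force": force on the tool from outside, world axes, zero at the start; "ft_torque": the same for the moment, N m; "gripper_width": finger opening in m.
Only numpy, scipy, OpenCV 4.12 (cv2) and the standard library are available. Lean on these libraries where they do the work, as an engineer would, in place of code of your own. Each camera call takes 0.05 s, during which the arm holds its last target.

## Task

The table-top bag sealer is going to another bench, so make it ready to carry. First, while its arm is still up, turn the heat dial fully anticlockwise to its off stop (lowering the arm with any heat set fires the sealing band); then press the arm all the way down and slide the red transport lock fully home over the arm's nose. Leave everything else on the table where it is.

Things in the scene. Friction and masses are not known exactly. Their poses are not given: they have to be found in the camera images.
- sealer: grey bag sealer, fixed; casing 96 x 480 mm (its x, y), 70 mm high. Origin: centre of its underside on the table. Its arm lies along its y axis, hinged at the +y end (hinge axis at y = 207 mm, 92 mm above the table); its black control deck, 70 mm above the table, is the -y end and carries the heat dial (y = -195 mm) and the transport lock.
- dial_knob (a joint): heat dial angle in rad: 0 is off, the anticlockwise end stop (seen from above); it grows clockwise to 4.71. Stays where it is left.
- dial_top (a point): centre of the top of the heat dial, 108 mm above the table, on its upright axis. The dial is a grey bar grip 50 mm long, 15 wide, 30 tall on a round black skirt (58 mm across, 10 high) on the deck. The point's x axis runs along the bar to its end with the white pointer line; z is up. At off the pointer stands at the white dot, 135 degrees anticlockwise of the sealer's +x axis.
- jaw_arm (a joint): sealing arm angle in rad: 0 is down on the lower jaw (end stop), it grows as the arm's -y end rises. A stiff hinge: the arm stays where it is left; some 2 to 4 N on its grip move it.
- grip_press (a point): centre of the top of the arm's black grip (36 x 88 mm, long side along the arm), where one presses it down: 187 mm from the hinge axis along the arm and 27 mm above it; with the arm down, 119 mm above the table. It turns with the arm; its y axis points along the arm to the hinge. Past the grip the arm ends in a flat steel nose, 20 mm wide, 267 mm from the hinge axis.
- lock_slide (a joint): transport lock travel in m: 0 is open, 0.040 is fully home at its end stop, where its steel hood covers and holds the arm's nose. It slides along the sealer's +y, towards the arm; about 2 N moves it and it stays where it is left. With the arm up the hood would stand in the nose's way.
- lock_top (a point): centre of the top face of the red grip fin of the transport lock, 120 mm above the table. The fin is 16 mm wide (along the sealer's x), 42 mm long (along y, the way it slides) and 28 mm tall, standing on a steel hood 40 mm wide whose top is 92 mm above the table.
- label_roll: white label roll, 97 mm across, 58 mm high, standing behind the sealer; origin at the centre of its underside. Leave it alone.
- sample_box_1: small brown carton, 61 x 109 x 46 mm, behind the sealer; origin at the centre of its underside. Leave it alone.
- scissors: red scissors, 199 mm long, 9 mm thick, lying in front of the sealer; origin at the centre of the underside. Leave them alone.
- marker_red: white and red marker, 135 mm long, 20 mm thick, lying in front of the sealer; origin at the centre of its underside. Leave it alone.

How it is judged:
By the outcome, as a careful person would: the job done as asked, in the order asked, and still so for the second after the job is handed in, with the robot touching nothing.
It also fails if it takes over 67 s, if anything falls off the work surface, if the arm or the gripper's body presses on something with over 40 N, if the wrist force passes 120 N, or if a joint passes its speed limit or range.

## Working session

There is one attempt and no reset: what is moved stays moved. The work goes in short steps, Python scripts to look and compute and a tool call to move; the robot and the scene stay as the last step left them, time stands still between calls to the robot, and variables do not carry over. Pictures are saved under pics/ and viewed, and the job is handed in when it is done.

Besides the shell and the picture viewer there is one more tool, called after "Request:" by a JSON object that holds its "op" and its "data". step_arm: Moves the arm, as the interface text tells. Its arguments: {"type":"object","properties":{"steps":{"type":"array","items":{"type":"object","properties":{"rotation":{"type":"array","items":{"type":"number"}},"dp":{"type":"array","items":{"type":"number"}},"grip":{"type":"number"}}}}},"required":["steps"]}

```bash
mkdir -p pics; ls; python3 - <<'E'
from bench import bot
import cv2,numpy as np
for n in ("scene","top"):
    p,d=bot.snapshot(n)
    cv2.imwrite(f"pics/{n}0.png",p[:,:,::-1]); np.save(f"pics/{n}0d.npy",d); np.save(f"pics/{n}0p.npy",p)
    c=bot.calibration(n); print(n,{k:np.round(v,4).tolist() for k,v in c.items()})
s=bot.sense(); print({k:np.round(v,3).tolist() for k,v in s.items()}, bot.tips_ahead)
E
```

```text
pics
scene {'intrinsics': [[395.0036, 0.0, 257.5169], [0.0, 395.0036, 193.206], [0.0, 0.0, 1.0]], 'eye': [-0.0271, -0.2756, 0.6055], 'rotation': [-1.9707, 1.0839, -0.5354]}
top {'intrinsics': [[354.5997, 0.0, 250.2523], [0.0, 354.5997, 194.9371], [0.0, 0.0, 1.0]], 'eye': [0.4994, 0.1162, 0.9567], 'rotation': [-2.1803, 2.18, -0.063]}
{'t': 0.1, 'qpos': [1.114, 0.221, 1.528, -0.0, 1.395, -0.126], 'joint_vel': [-0.0, -0.004, -0.004, -0.0, -0.002, 0.001], 'joint_torque': [-0.0, -49.595, -38.852, 0.07, 0.052, -0.0], 'position': [0.203, 0.591, 0.221], 'ee_rot': [-0.517, -3.098, 0.003], 'wrist_force': [-0.113, -0.41, 0.047], 'ft_torque': [-0.003, -0.012, 0.018], 'gripper_width': 0.087} 0.025
```

View pics/scene0.png

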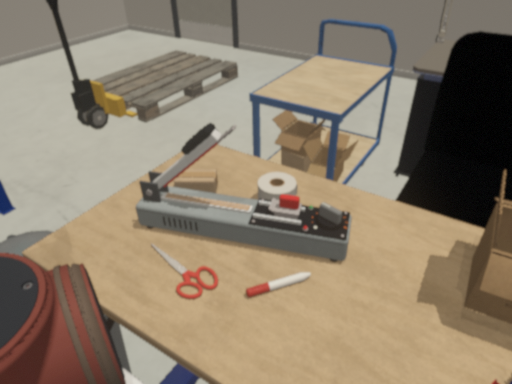

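View pics/top0.png

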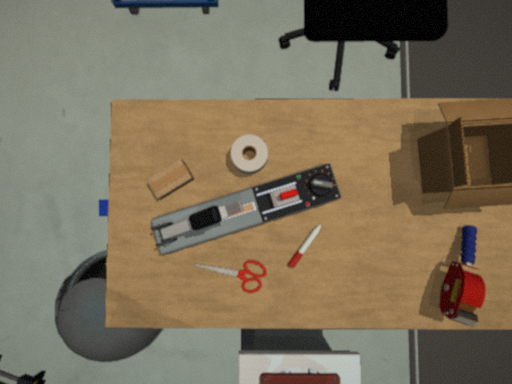

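```bash
cat > h.py <<'E'
import numpy as np,cv2
from scipy.spatial.transform import Rotation as R
from bench import bot
def cal(n):
    c=bot.calibration(n); return np.array(c["intrinsics"]),np.array(c["eye"]),R.from_rotvec(c["rotation"]).as_matrix()
def pix2plane(n,uv,z):
    K,e,M=cal(n); uv=np.atleast_2d(uv).astype(float)
    r=(M@np.linalg.inv(K)@np.c_[uv,np.ones(len(uv))].T).T
    return e+r*((z-e[2])/r[:,2])[:,None]
def cloud(n,d):
    K,e,M=cal(n); v,u=np.indices(d.shape)
    P=np.stack([(u-K[0,2])/K[0,0]*d,(v-K[1,2])/K[1,1]*d,d],-1)
    return P@M.T+e
def proj(n,X):
    K,e,M=cal(n); p=(np.atleast_2d(X)-e)@M@K.T; return p[:,:2]/p[:,2:]
E
python3 - <<'E'
from h import *
p=np.load("pics/top0p.npy"); d=np.load("pics/top0d.npy")
cv2.imwrite("pics/topc.png",cv2.resize(p[150:270,140:350,::-1],None,fx=3.8,fy=3.8,interpolation=cv2.INTER_CUBIC))
p2=np.load("pics/scene0p.npy"); d2=np.load("pics/scene0d.npy")
cv2.imwrite("pics/scenec.png",cv2.resize(p2[110:270,130:360,::-1],None,fx=3.4,fy=3.4,interpolation=cv2.INTER_CUBIC))
# casing: height map from top
C=cloud("top",d); Z=C[:,:,2]
print("table z",np.median(Z[260:300,130:190]))
for n,P in (("top",p),("scene",p2)):
    h=cv2.cvtColor(P,cv2.COLOR_RGB2HSV)
    m=((h[...,0]<8)|(h[...,0]>172))&(h[...,1]>130)&(h[...,2]>80)
    k,l,s,c=cv2.connectedComponentsWithStats(m.astype(np.uint8))
    for i in range(1,k):
        if s[i,4]>8: print(n,s[i],c[i].round(1))
X=cloud("top",d)
m=(Z>0.055)&(Z<0.3)
k,l,s,c=cv2.connectedComponentsWithStats(m.astype(np.uint8))
for i in range(1,k):
    if s[i,4]>100: print(s[i],c[i].round(1),cv2.minAreaRect(X[l==i][:,:2].astype(np.float32)),Z[l==i].max())
E
```

```text
table z 0.0011467956598927298
top [280 189  18  11 116] [288.5 193.8]
top [306 202   4   4  12] [307.5 203.5]
top [289 251  13  16 101] [294.8 259.2]
top [237 260  29  33 354] [250.6 275.6]
top [459 269  26  39 684] [472.6 289.8]
top [261 374  78  10 645] [299.1 379. ]
scene [280 195  19  14 228] [288.9 201.1]
scene [303 225   4   4  13] [304.6 226.4]
scene [   0  256   87  128 3965] [ 45.2 338. ]
scene [ 61 267  12  33 192] [ 66.  281.9]
scene [ 82 266   6  21  32] [ 84.4 276.3]
scene [177 267  41  32 504] [196.1 282.1]
scene [247 283  22  14 184] [257.3 289.6]
scene [ 75 318  29  66 405] [ 88.4 350.3]
scene [ 99 320  11  26  44] [104.1 333.3]
scene [492 381   6   3  12] [494.5 382.3]
[ 426   98   86  111 6181] [469.5 151.2] ((0.6605809330940247, -0.418046772480011), (0.25550058484077454, 0.20112307369709015), 3.600421667098999) 0.22385041382628001
[231 134  37  37 970] [249.1 152.1] ((0.6728203296661377, 0.13034828007221222), (0.09241052716970444, 0.09397509694099426), 89.69404602050781) 0.06461011053041044
[ 151  163  190   91 7252] [245.4 208.1] ((0.5293497443199158, 0.13838331401348114), (0.09723764657974243, 0.4788316488265991), 17.56574249267578) 0.26999022730100974
[464 252  12  15 131] [469.4 258.3] ((0.4031175374984741, -0.41891613602638245), (0.027037300169467926, 0.033963050693273544), 72.21869659423828) 0.07072760134048661
[ 442  261   44   65 1857] [464.  295.8] ((0.32237622141838074, -0.39116421341896057), (0.06694754958152771, 0.14103062450885773), 74.43973541259766) 0.11915153094430575
```

View pics/topc.png

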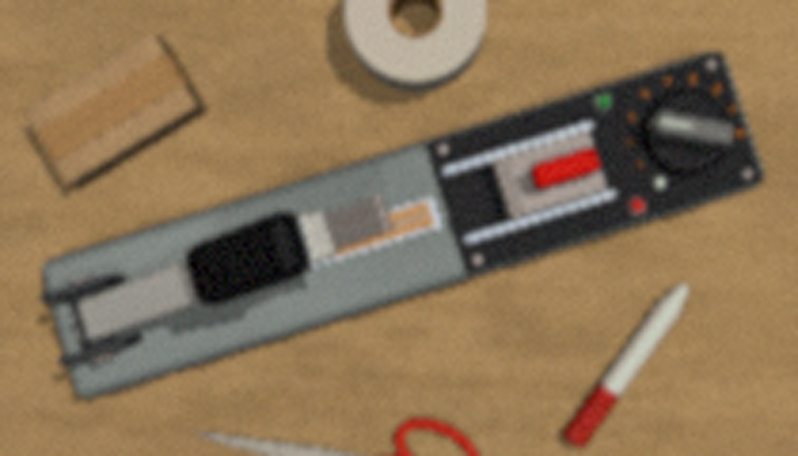

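View pics/scenec.png

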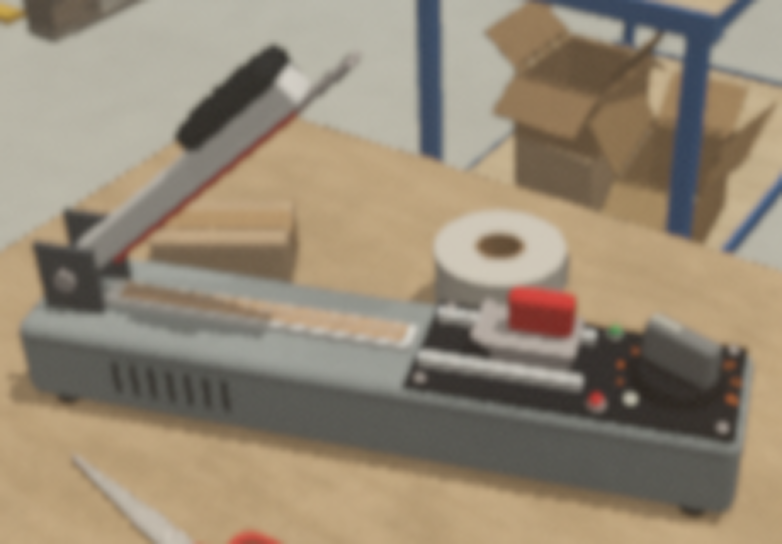

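```bash
python3 - <<'E'
from h import *
p=np.load("pics/top0p.npy"); d=np.load("pics/top0d.npy"); p2=np.load("pics/scene0p.npy"); d2=np.load("pics/scene0d.npy")
a=cv2.resize(p[160:210,295:345,::-1],None,fx=8,fy=8,interpolation=cv2.INTER_CUBIC)
b=cv2.resize(p2[195:245,305:355,::-1],None,fx=8,fy=8,interpolation=cv2.INTER_CUBIC)
cv2.imwrite("pics/dial0.png",np.hstack([a,b]))
X=cloud("top",d);Z=X[...,2]
m=((Z>0.062)&(Z<0.08)).astype(np.uint8); m[:,345:]=0; m[:160]=0;m[:,:145]=0;m[:, :][240:,280:]=0
k,l,s,c=cv2.connectedComponentsWithStats(m); i=1+np.argmax(s[1:,4]); 
ys,xs=np.nonzero(l==i); Q=pix2plane("top",np.c_[xs,ys],0.07)[:,:2]
(cx,cy),wh,ang=cv2.minAreaRect(Q.astype(np.float32)); print(cx,cy,wh,ang)
# both cams depth, side bands
X2=cloud("scene",d2);Z2=X2[...,2]
m=(Z2>0.064)&(Z2<0.076)&(X2[...,0]>.35)&(X2[...,0]<.72)&(X2[...,1]>-.15)&(X2[...,1]<.42)
k,l,s,c=cv2.connectedComponentsWithStats(m.astype(np.uint8)); i=1+np.argmax(s[1:,4]);
print(cv2.minAreaRect(X2[l==i][:,:2].astype(np.float32)))
# red fin
h=cv2.cvtColor(p,cv2.COLOR_RGB2HSV)
mm=((h[...,0]<8)|(h[...,0]>172))&(h[...,1]>130)&(h[...,2]>80)
mm[:185]=0;mm[202:]=0;mm[:,:278]=0;mm[:,300:]=0
ys,xs=np.nonzero(mm);print(np.median(Z[mm]));F=pix2plane("top",np.c_[xs,ys],0.12)[:,:2]
print("fin",cv2.minAreaRect(F.astype(np.float32)),F.mean(0))
yaw=np.radians(ang); 
O=np.array([cx,cy]); Rm=np.array([[np.cos(yaw),-np.sin(yaw)],[np.sin(yaw),np.cos(yaw)]])
for nm,l in (("dial",(0,-.195)),("fin?",(0,-.1))): print(nm,O+Rm@l)
# dial bar
m=(Z>0.092)&(Z<0.13)
k,l,s,c=cv2.connectedComponentsWithStats(m.astype(np.uint8))
for i in range(1,k):
    if 20<s[i,4]<400:
        ys,xs=np.nonzero(l==i); W=pix2plane("top",np.c_[xs,ys],0.108)[:,:2]; print(s[i],c[i],cv2.minAreaRect(W.astype(np.float32)),W.mean(0),"local",(W.mean(0)-O)@Rm)
# arm
A=(X.reshape(-1,3)-[*O,0]); L=np.c_[A[:,:2]@Rm,A[:,2]]
s=(L[:,2]>.12)&(abs(L[:,0])<.06)&(abs(L[:,1])<.25); L=L[s]
for y in np.arange(-.1,.22,.02):
    q=L[abs(L[:,1]-y)<.01]
    if len(q)>3: print(round(y,2),len(q),q[:,2].max().round(3),np.median(q[:,2]).round(3),q[:,0].min().round(3),q[:,0].max().round(3))
E
```

```text
0.5292052030563354 0.13806754350662231 (0.09509455412626266, 0.47337234020233154) 17.593643188476562
((0.5272367596626282, 0.13622339069843292), (0.09325405210256577, 0.47205227613449097), 17.465370178222656)
0.12038470780709876
fin ((0.560563325881958, 0.03563743829727173), (0.014950403943657875, 0.0434129536151886), 18.440282821655273) [0.56059208 0.03580226]
dial [ 0.58814671 -0.04781118]
fin? [0.55943162 0.04274512]
[463 124  49  19 164] [490.39634146 127.57317073] ((0.710938036441803, -0.44398510456085205), (0.11473201215267181, 0.04402536153793335), 87.1246337890625) [ 0.72142486 -0.45266918] local [ 0.00466991 -0.62120565]
[311 179  22   9 140] [321.92142857 183.04285714] ((0.5873301029205322, -0.044868990778923035), (0.05103599280118942, 0.016281504184007645), 80.39937591552734) [ 0.5872832  -0.04552425] local [-1.31862617e-04 -1.92559037e-01]
[270 184  30  23 364] [284.18681319 195.18956044] ((0.5582992434501648, 0.04441271349787712), (0.0390850268304348, 0.06329034268856049), 16.950769424438477) [0.55810412 0.04507918] local [-0.0005599  -0.09737387]
[151 222  25  24 295] [164.07118644 232.90508475] ((0.46654054522514343, 0.3347242772579193), (0.05367066711187363, 0.04808816313743591), 18.300071716308594) [0.46789524 0.33221259] local [0.00024094 0.20359556]
-0.1 34 0.124 0.121 -0.006 0.007
-0.08 4 0.123 0.121 -0.006 0.002
-0.02 804 0.957 0.957 -0.035 -0.035
0.0 35 0.27 0.267 -0.01 0.009
0.02 100 0.269 0.257 -0.01 0.01
0.04 126 0.26 0.246 -0.013 0.013
0.06 179 0.266 0.261 -0.018 0.018
0.08 156 0.259 0.248 -0.018 0.018
0.1 147 0.242 0.229 -0.018 0.018
0.12 81 0.222 0.213 -0.016 0.016
0.14 88 0.179 0.168 -0.013 0.013
0.16 81 0.161 0.151 -0.013 0.013
0.18 79 0.143 0.132 -0.012 0.013
0.2 18 0.124 0.121 -0.023 0.022
```

View pics/dial0.png

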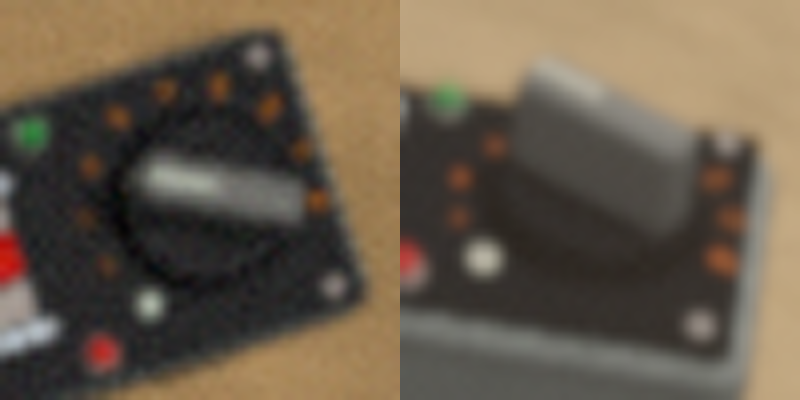

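Request:
{"op": "step_arm", "data": {"steps": [{"dp": [0,0,-0.05],"rotation": [0,0,0.14],"grip": 0.06},{"dp": [0,0,-0.1],"rotation": [0,0,0.28],"grip": 0.06},{"dp": [0,0,-0.15],"rotation": [0,0,0.42],"grip": 0.06},{"dp": [0,0,-0.18],"rotation": [0,0,0.56],"grip": 0.06},{"dp": [0,0,-0.18],"rotation": [0,0,0.7],"grip": 0.06}]}}

```text
t: 0.6
position: [0.2037, 0.5926, 0.4085]
ee_rot: [-1.556, -2.728, -0.016]
wrist_force: [-0.7, -0.1, 0.1]
gripper_width: 0.0618
```

```bash
cat >> h.py <<'E'
O=np.array([0.5284,0.1408]); YAW=np.radians(17.6)
def loc(x,y):
    c,s=np.cos(YAW),np.sin(YAW); return O+np.array([c*x-s*y,s*x+c*y])
def delta(xy,z,yang):
    """tool-frame move to TCP xy,z with tool y axis at world angle yang (deg), pointing down"""
    s=bot.sense(); Rt=R.from_rotvec(s["ee_rot"]); 
    a=np.radians(yang); y=np.array([np.cos(a),np.sin(a),0]); zz=np.array([0,0,-1.]); x=np.cross(y,zz)
    G=R.from_matrix(np.c_[x,y,zz]); dp=Rt.inv().apply(np.array([*xy,z])-s["position"])
    yy=Rt.as_matrix()[:,1]
    print("t",round(s["t"],2),"pos",np.round(s["position"],4),"yang",np.degrees(np.arctan2(yy[1],yy[0])).round(2),"F",np.round(s["wrist_force"],1),"T",np.round(s["ft_torque"],2),"w",round(float(s["gripper_width"]),4),"q",np.round(s["qpos"],2))
    print("dp",np.round(dp,4),"rot",np.round((Rt.inv()*G).as_rotvec(),4))
E
python3 -c "
from h import *
delta((.5873,-.045),.25,-9.6)"
```

```text
t 0.6 pos [0.2037 0.5926 0.4085] yang 30.61 F [-0.7 -0.1  0.1] T [-0.1  0.1  0. ] w 0.0618 q [1.11 0.17 1.24 0.   1.72 0.58]
dp [-0.745   0.0042  0.1544] rot [ 0.0062 -0.0083  0.7018]
```

Request:
{"op": "step_arm", "data": {"steps": [{"dp": [-0.05,0,0],"rotation": [0,0,0.14],"grip": 0.06},{"dp": [-0.1,0,0],"rotation": [0,0,0.28],"grip": 0.06},{"dp": [-0.15,0,0],"rotation": [0,0,0.42],"grip": 0.06},{"dp": [-0.2,0,0],"rotation": [0,0,0.56],"grip": 0.06},{"dp": [-0.25,0,0],"rotation": [0,0,0.7],"grip": 0.06}]}}

```text
t: 1.1
position: [0.3319, 0.3749, 0.4012]
ee_rot: [2.397, 2.03, -0.001]
wrist_force: [1.0, -0.5, 0.2]
gripper_width: 0.0598
```

```bash
python3 -c "
from h import *
delta((.5873,-.045),.25,-9.6)"
```

```text
t 1.1 pos [0.3319 0.3749 0.4012] yang -9.47 F [ 1.  -0.5  0.2] T [-0.12  0.04 -0.02] w 0.0598 q [ 0.69 -0.13  1.56 -0.    1.71  0.85]
dp [-0.3721  0.321   0.1513] rot [-0.0002  0.0004  0.0023]
```

Request:
{"op": "step_arm", "data": {"steps": [{"dp": [-0.038,0.032,0],"rotation": [0,0,0],"grip": 0.05},{"dp": [-0.076,0.065,0],"rotation": [0,0,0],"grip": 0.05},{"dp": [-0.114,0.098,0],"rotation": [0,0,0],"grip": 0.05},{"dp": [-0.152,0.131,0],"rotation": [0,0,0],"grip": 0.05},{"dp": [-0.19,0.164,0],"rotation": [0,0,0],"grip": 0.05}]}}

```text
t: 1.6
position: [0.463, 0.1622, 0.4014]
ee_rot: [-2.392, -2.037, 0.0]
wrist_force: [0.5, 0.3, 0.3]
gripper_width: 0.0501
```

Request:
{"op": "step_arm", "data": {"steps": [{"dp": [-0.036,0.032,0],"rotation": [0,0,0],"grip": 0.05},{"dp": [-0.072,0.063,0],"rotation": [0,0,0],"grip": 0.05},{"dp": [-0.108,0.095,0],"rotation": [0,0,0],"grip": 0.05},{"dp": [-0.144,0.126,0],"rotation": [0,0,0],"grip": 0.05},{"dp": [-0.18,0.158,0],"rotation": [0,0,0],"grip": 0.05}]}}

```text
t: 2.1
position: [0.5903, -0.0406, 0.4012]
ee_rot: [-2.392, -2.036, 0.0]
wrist_force: [0.8, 0.6, -0.3]
gripper_width: 0.0498
```

Request:
{"op": "step_arm", "data": {"steps": [{"dp": [0,0,0.05],"rotation": [0,0,0],"grip": 0.05},{"dp": [0,0,0.1],"rotation": [0,0,0],"grip": 0.05},{"dp": [0,0,0.15],"rotation": [0,0,0],"grip": 0.05},{"dp": [0,0,0.2],"rotation": [0,0,0],"grip": 0.05},{"dp": [0,0,0.23],"rotation": [0,0,0],"grip": 0.05}]}}

```text
t: 2.6
position: [0.5869, -0.0383, 0.1662]
ee_rot: [-2.388, -2.033, 0.007]
wrist_force: [0.3, 0.1, 0.0]
gripper_width: 0.05
```

```bash
python3 - <<'E'
from h import *
delta((.5873,-.045),.108,-9.6)
for n in ("scene","top"):
    p,d=bot.snapshot(n); a=(150,250,260,390) if n=="scene" else (130,220,270,370)
    cv2.imwrite(f"pics/{n}1.png",cv2.resize(p[a[0]:a[1],a[2]:a[3],::-1],None,fx=5,fy=5,interpolation=cv2.INTER_CUBIC))
E
```

```text
t 2.6 pos [ 0.5869 -0.0383  0.1662] yang -9.18 F [0.3 0.1 0. ] T [-0.1   0.09 -0.02] w 0.05 q [-0.2   0.18  1.68 -0.    1.29 -0.04]
dp [-0.0066  0.0019  0.0582] rot [-0.0068 -0.0002  0.0074]
```

View pics/scene1.png

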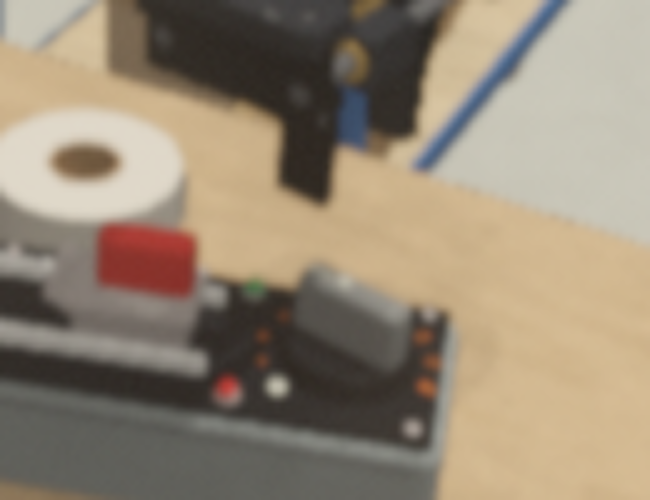

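View pics/top1.png

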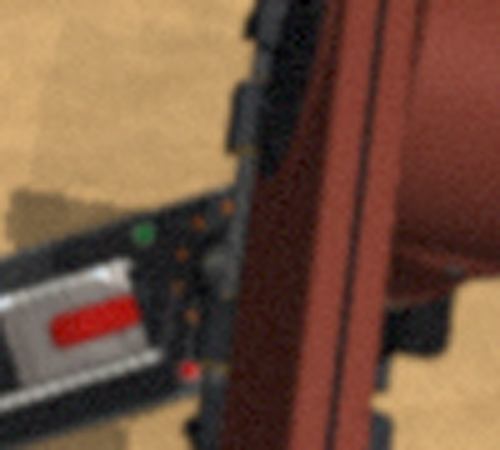

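```bash
python3 - <<'E'
from h import *
s=bot.sense(); Rt=R.from_rotvec(s["ee_rot"]).as_matrix()
for y in (-.025,0,.025):
  X=s["position"]+Rt@[0,y,.025]; print(X,proj("scene",X)-[260,150], (proj("scene",X)-[260,150])*5)
delta((.5873,-.045),.108,-9.6)
E
```

```text
[ 0.56044243 -0.03394477  0.14040574] [[59.70503908 48.21742804]] [[298.52519542 241.08714019]]
[ 0.58512087 -0.03793074  0.1401112 ] [[66.85674343 42.71943326]] [[334.28371717 213.59716631]]
[ 0.60979931 -0.04191671  0.13981666] [[73.74135974 37.42676698]] [[368.70679869 187.1338349 ]]
t 2.7 pos [ 0.5854 -0.038   0.1651] yang -9.17 F [-0.8  0.  -0. ] T [-0.12  0.11 -0.  ] w 0.0501 q [-0.2   0.18  1.68 -0.    1.29 -0.04]
dp [-0.0066  0.0037  0.0571] rot [-0.0118 -0.0004  0.0074]
```

```bash
python3 - <<'E'
from h import *
p,d=bot.snapshot("scene"); s=bot.sense(); print(s["position"],s["t"])
cv2.imwrite("pics/scene2.png",cv2.resize(p[130:250,250:390,::-1],None,fx=5,fy=5,interpolation=cv2.INTER_CUBIC))
X=cloud("scene",d)
m=(X[...,2]>.1)&(X[...,2]<.2)&(abs(X[...,0]-.58)<.12)&(abs(X[...,1]+.04)<.08)
Rt=R.from_rotvec(s["ee_rot"]).as_matrix(); T=(X-s["position"])@Rt
Q=T[m]; 
for y in np.arange(-.08,.08,.01):
  q=Q[abs(Q[:,1]-y)<.005]
  if len(q)>4: print(round(y,2),len(q),"z",np.percentile(q[:,2],[5,50,95]).round(3),"x",q[:,0].min().round(3),q[:,0].max().round(3))
E
```

```text
[ 0.58771932 -0.03837714  0.16896455] 2.75
-0.05 31 z [0.051 0.057 0.068] x 0.059 0.071
-0.04 225 z [-0.027 -0.002  0.066] x -0.013 0.072
-0.03 60 z [-0.024  0.05   0.065] x -0.014 0.073
-0.01 40 z [0.062 0.066 0.069] x -0.034 0.011
-0.0 90 z [0.061 0.063 0.067] x -0.036 0.013
0.01 7 z [0.063 0.064 0.064] x -0.032 0.007
0.02 117 z [-0.026 -0.01   0.003] x -0.014 0.009
0.03 33 z [-0.029 -0.016  0.002] x -0.014 -0.01
```

View pics/scene2.png

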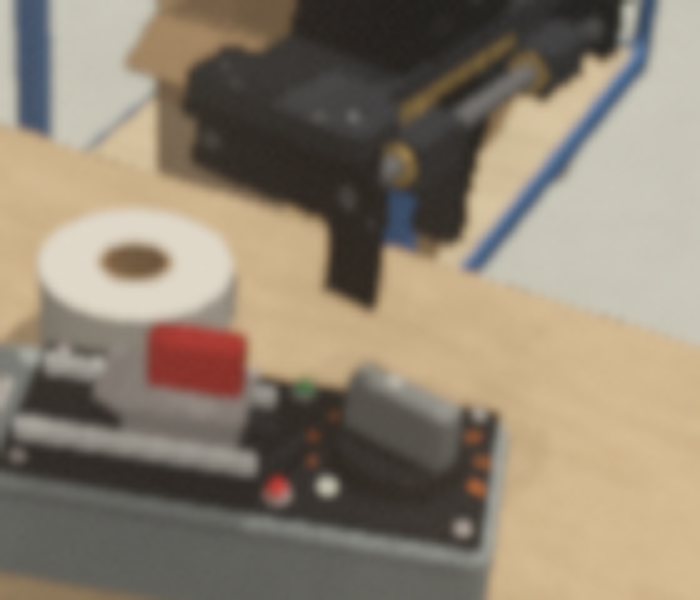

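```bash
python3 - <<'E'
from h import *
p,d=bot.snapshot("scene"); s=bot.sense(); print(s["position"],s["t"])
X=cloud("scene",d)
for v in range(180,200,2): print(v,X[v,321].round(3), X[v,318].round(3))
for k in range(5):
    print(np.round(bot.sense()["position"],4)); 
    if k<2: bot.snapshot("top")
E
```

```text
[ 0.58973859 -0.03876762  0.17190335] 2.8
180 [ 0.554 -0.035  0.188] [ 0.555 -0.029  0.185]
182 [ 0.551 -0.037  0.185] [ 0.555 -0.03   0.181]
184 [ 0.555 -0.036  0.178] [ 0.554 -0.03   0.177]
186 [ 0.553 -0.037  0.175] [ 0.554 -0.031  0.172]
188 [ 0.553 -0.038  0.171] [ 0.78   0.064 -0.002]
190 [0.772 0.052 0.   ] [ 0.77   0.059 -0.001]
192 [ 0.767  0.049 -0.002] [ 0.764  0.056 -0.003]
194 [ 0.758  0.045 -0.001] [ 0.755  0.052 -0.002]
196 [ 0.752  0.042 -0.003] [ 0.747  0.048 -0.002]
198 [ 0.744  0.038 -0.003] [ 0.738  0.044 -0.001]
[ 0.5897 -0.0388  0.1719]
[ 0.5909 -0.039   0.1737]
[ 0.5916 -0.0391  0.1746]
[ 0.5916 -0.0391  0.1746]
[ 0.5916 -0.0391  0.1746]
```

```bash
python3 - <<'E'
from h import *
p,d=bot.snapshot("scene"); s=bot.sense(); print(s["position"],s["t"],s["joint_vel"].round(4) if hasattr(s["joint_vel"],'round') else s["joint_vel"])
X=cloud("scene",d)
Rt=R.from_rotvec(s["ee_rot"]).as_matrix(); T=(X-s["position"])@Rt
m=(X[...,2]>.13)&(X[...,2]<.4)&(abs(T[...,0])<.12)&(abs(T[...,1])<.13)
Q=T[m]
for z in np.arange(-.12,.04,.008):
  q=Q[abs(Q[:,2]-z)<.004]
  if len(q)>2: print(round(z,3),len(q),"x",q[:,0].min().round(3),q[:,0].max().round(3),"y",np.unique((q[:,1]/.01).round().astype(int),return_counts=True))
cv2.imwrite("pics/scene3.png",cv2.resize(p[60:210,250:410,::-1],None,fx=4.5,fy=4,interpolation=cv2.INTER_CUBIC))
E
```

```text
[ 0.59169497 -0.03910111  0.17482681] 2.95 [-0.0005 -0.0017  0.0017 -0.0006 -0.0035 -0.0003]
-0.12 216 x -0.027 0.022 y (array([-5, -4, -3, -2, -1,  0,  1,  2]), array([105,  17,  20,  21,  22,  12,  16,   3]))
-0.112 990 x -0.039 0.035 y (array([-10,  -9,  -8,  -7,  -6,  -5,  -4,  -3,  -2,  -1,   0,   1,   2,
         3,   4,   5,   6,   7,   8,   9,  10]), array([ 44, 169, 127, 121,  88,  99,  15,  14,  14,  13,  15,  11,   8,
        15,  13,  12,  33,  64,  62,  52,   1]))
-0.104 317 x -0.04 0.036 y (array([-10,  -9,  -8,  -7,  -6,  -5,  -4,  -3,  -2,  -1,   0,   1,   2,
         3,   4,   5,   6,   7,   8,   9]), array([64, 75, 11,  3,  1, 11, 10,  8,  7, 10,  8,  9,  8, 12,  5, 10, 23,
       31,  7,  4]))
-0.096 386 x -0.04 0.036 y (array([-10,  -9,  -8,  -6,  -5,  -4,  -3,  -2,  -1,   0,   1,   2,   3,
         4,   5,   6,   8,   9]), array([  2, 146,   9,   7,  26,  32,  20,   8,   7,   7,   8,   5,  18,
        23,  27,   4,  31,   6]))
-0.088 361 x -0.04 0.034 y (array([-9, -8, -7, -6, -5, -4, -3, -2, -1,  0,  1,  2,  3,  4,  5,  6,  7,
        8,  9]), array([85,  4,  7,
[... 447 characters left out ...]
17,   1]))
-0.064 21 x -0.011 0.003 y (array([3]), array([21]))
-0.056 19 x -0.013 0.009 y (array([-4, -3,  3,  4]), array([ 2,  2, 13,  2]))
-0.048 24 x -0.014 -0.008 y (array([-4, -3,  2,  3,  4]), array([ 1,  5,  2, 13,  3]))
-0.04 26 x -0.013 -0.01 y (array([-4, -3,  2,  3,  4]), array([ 3,  5,  4, 12,  2]))
-0.032 49 x -0.013 0.009 y (array([-4, -3,  2,  3]), array([20,  8,  3, 18]))
-0.024 70 x -0.013 0.009 y (array([-4, -3,  2,  3]), array([21, 17, 17, 15]))
-0.016 77 x -0.013 0.009 y (array([-4, -3,  2,  3]), array([ 8, 31, 22, 16]))
-0.008 81 x -0.014 0.009 y (array([-4, -3,  2,  3]), array([12, 32, 19, 18]))
0.0 48 x -0.013 0.009 y (array([-4, -3,  2,  3]), array([ 3, 19, 11, 15]))
```

View pics/scene3.png

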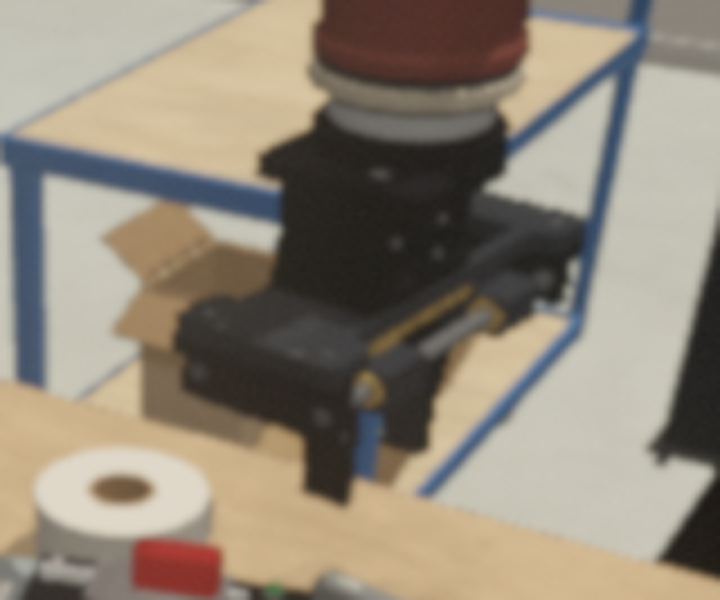

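```bash
python3 - <<'E'
from h import *
delta((.5873,-.045),.115,-9.6)
E
```

```text
t 2.95 pos [ 0.5917 -0.0391  0.1748] yang -9.16 F [ 0.3 -0.3  0.6] T [-0.12  0.08 -0.02] w 0.0499 q [-0.2   0.18  1.67 -0.    1.29 -0.04]
dp [-0.0065 -0.0037  0.0598] rot [0.005  0.0002 0.0076]
```

Request:
{"op": "step_arm", "data": {"steps": [{"dp": [-0.0065,-0.0037,0.03],"rotation": [0.005,0,0.008],"grip": 0.05},{"dp": [-0.0065,-0.0037,0.06],"rotation": [0.005,0,0.008],"grip": 0.05},{"dp": [-0.0065,-0.0037,0.06],"rotation": [0.005,0,0.008],"grip": 0.05},{"dp": [-0.0065,-0.0037,0.06],"rotation": [0.005,0,0.008],"grip": 0.05}]}}

```text
t: 3.35
position: [0.5859, -0.0447, 0.1133]
ee_rot: [-2.398, -2.026, 0.004]
wrist_force: [1.1, -0.8, 1.2]
gripper_width: 0.0499
```

```bash
python3 - <<'E'
from h import *
p,d=bot.snapshot("scene"); delta((.5873,-.045),.09,-9.6)
cv2.imwrite("pics/scene4.png",cv2.resize(p[130:250,250:390,::-1],None,fx=5,fy=5,interpolation=cv2.INTER_CUBIC))
E
```

```text
t 3.4 pos [ 0.5867 -0.0448  0.1142] yang -9.62 F [0.9 0.3 0.2] T [-0.07  0.01 -0.03] w 0.0497 q [-0.21  0.23  1.72 -0.    1.19 -0.04]
dp [-0.0001  0.0007  0.0242] rot [-0.0016  0.0001 -0.0003]
```

View pics/scene4.png

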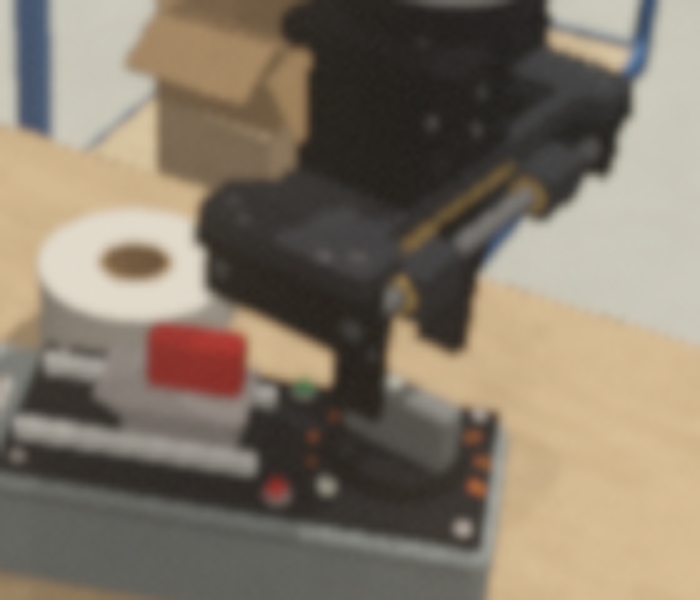

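```bash
python3 - <<'E'
from h import *
p,d=bot.snapshot("scene"); s=bot.sense(); print(s["position"])
X=cloud("scene",d);Rt=R.from_rotvec(s["ee_rot"]).as_matrix(); T=(X-s["position"])@Rt
for u in (318,320,322,324,326):
  print(u,[ (v,*T[v,u].round(3)) for v in range(204,216,2)])
for z in (0,.025):
  X=s["position"]+Rt@[[-.0095,.0095,-.0095,.0095],[-.03,-.03,-.025,-.025],[z]*4]if 0 else (s["position"]+(Rt@np.array([[-.0095,.0095,-.0095,.0095],[-.04,-.04,-.025,-.025],[z]*4])).T)
  print(z,((proj("scene",X)-[250,130])*5).round(0).tolist())
print(((proj("scene",[[.5873,-.045,.108]])-[250,130])*5))
E
```

```text
[ 0.58700838 -0.04489278  0.11450627]
318 [(204, np.float64(0.005), np.float64(-0.034), np.float64(-0.016)), (206, np.float64(0.004), np.float64(-0.035), np.float64(-0.012)), (208, np.float64(0.004), np.float64(-0.035), np.float64(-0.007)), (210, np.float64(0.003), np.float64(-0.035), np.float64(-0.002)), (212, np.float64(0.033), np.float64(0.014), np.float64(0.048)), (214, np.float64(0.024), np.float64(-0.0), np.float64(0.04))]
320 [(204, np.float64(0.0), np.float64(-0.035), np.float64(-0.019)), (206, np.float64(0.0), np.float64(-0.034), np.float64(-0.013)), (208, np.float64(-0.0), np.float64(-0.034), np.float64(-0.008)), (210, np.float64(0.0), np.float64(-0.032), np.float64(-0.002)), (212, np.float64(0.016), np.float64(-0.007), np.float64(0.026)), (214, np.float64(0.015), np.float64(-0.007), np.float64(0.032))]
322 [(204, np.float64(-0.004), np.float64(-0.035), np.float64(-0.021)), (206, np.float64(-0.004), np.float64(-0.033), np.float64(-0.015)), (208, np.float64(-0.006), np.float64(-0.037), np.float64(-0.013)), (210, np.float64(-0.006), np.float64(-0.035), np.float64(-0.007)), (2
[... 401 characters left out ...]
(212, np.float64(-0.01), np.float64(-0.034), np.float64(-0.003)), (214, np.float64(0.006), np.float64(-0.007), np.float64(0.026))]
326 [(204, np.float64(-0.013), np.float64(-0.035), np.float64(-0.025)), (206, np.float64(-0.012), np.float64(-0.032), np.float64(-0.018)), (208, np.float64(-0.014), np.float64(-0.034), np.float64(-0.016)), (210, np.float64(-0.012), np.float64(-0.031), np.float64(-0.008)), (212, np.float64(-0.011), np.float64(-0.028), np.float64(-0.0)), (214, np.float64(-0.0), np.float64(-0.009), np.float64(0.022))]
0 [[359.0, 423.0], [320.0, 404.0], [381.0, 406.0], [342.0, 386.0]]
0.025 [[354.0, 472.0], [315.0, 452.0], [375.0, 454.0], [337.0, 434.0]]
[[395.51431241 379.7685481 ]]
```

Request:
{"op": "step_arm", "data": {"steps": [{"dp": [-0.002,0.0005,0.01],"rotation": [0,0,0],"grip": 0.05},{"dp": [-0.002,0.0005,0.02],"rotation": [0,0,0],"grip": 0.05},{"dp": [-0.002,0.0005,0.028],"rotation": [0,0,0],"grip": 0.05},{"dp": [-0.002,0.0005,0.028],"rotation": [0,0,0],"grip": 0.05}]}}

```text
t: 3.85
position: [0.5836, -0.0464, 0.0815]
ee_rot: [-2.395, -2.023, 0.008]
wrist_force: [-0.1, 0.1, -0.4]
gripper_width: 0.0501
```

Request:
{"op": "step_arm", "data": {"steps": [{"dp": [0,0,0],"rotation": [0,0,0],"grip": 0.02},{"dp": [0,0,0],"rotation": [0,0,0],"grip": 0.01},{"dp": [0,0,0],"rotation": [0,0,0],"grip": 0.01},{"dp": [0,0,0],"rotation": [0,0,0],"grip": 0.01}]}}

```text
t: 4.25
position: [0.5854, -0.0467, 0.084]
ee_rot: [-2.397, -2.025, 0.004]
wrist_force: [0.0, 0.7, -0.6]
gripper_width: 0.0258
```

```bash
python3 - <<'E'
from h import *
p,d=bot.snapshot("scene"); delta((.5873,-.045),.086,-9.6)
cv2.imwrite("pics/scene5.png",cv2.resize(p[130:250,250:390,::-1],None,fx=5,fy=5,interpolation=cv2.INTER_CUBIC))
E
```

```text
t 4.3 pos [ 0.5854 -0.0467  0.084 ] yang -9.63 F [-0.2  0.7 -0.7] T [-0.12 -0.02  0.04] w 0.0222 q [-0.21  0.27  1.74 -0.    1.14 -0.05]
dp [ 0.002   0.0016 -0.002 ] rot [-0.0044  0.0001 -0.0004]
```

View pics/scene5.png

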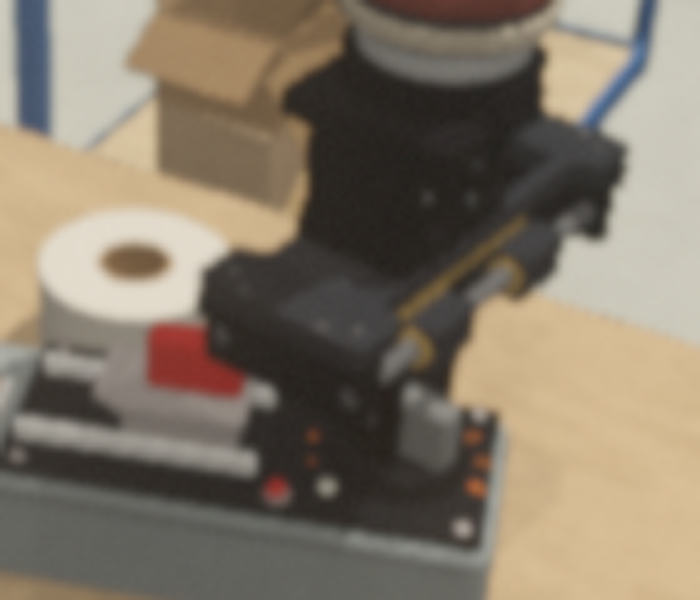

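Request:
{"op": "step_arm", "data": {"steps": [{"dp": [0,0,0],"rotation": [0,0,0],"grip": 0.005},{"dp": [0,0,0],"rotation": [0,0,0],"grip": 0.005},{"dp": [0,0,0],"rotation": [0,0,0],"grip": 0.005},{"dp": [0,0,0],"rotation": [0,0,0],"grip": 0.005}]}}

```text
t: 4.7
position: [0.5874, -0.047, 0.0842]
ee_rot: [2.4, 2.027, 0.0]
wrist_force: [7.2, -0.2, -4.3]
gripper_width: 0.0146
```

```bash
python3 - <<'E'
from h import *
delta((.5873,-.045),.086,-9.6)
E
```

```text
t 4.7 pos [ 0.5874 -0.047   0.0842] yang -9.64 F [ 7.2 -0.2 -4.3] T [-0.22 -1.17 -0.03] w 0.0146 q [-0.21  0.27  1.74  0.    1.13 -0.05]
dp [ 0.002  -0.0004 -0.0018] rot [ 0.0003 -0.0001 -0.0007]
```

Request:
{"op": "step_arm", "data": {"steps": [{"dp": [0,0,0],"rotation": [0,0,-0.1],"grip": 0.005},{"dp": [0,0,0],"rotation": [0,0,-0.2],"grip": 0.005},{"dp": [0,0,0],"rotation": [0,0,-0.3],"grip": 0.005},{"dp": [0,0,0],"rotation": [0,0,-0.4],"grip": 0.005},{"dp": [0,0,0],"rotation": [0,0,-0.5],"grip": 0.005}]}}

```text
t: 5.2
position: [0.5873, -0.047, 0.0842]
ee_rot: [1.819, 2.561, 0.0]
wrist_force: [6.8, -0.4, -4.1]
gripper_width: 0.015
```

Request:
{"op": "step_arm", "data": {"steps": [{"dp": [0,0,0],"rotation": [0,0,-0.1],"grip": 0.005},{"dp": [0,0,0],"rotation": [0,0,-0.2],"grip": 0.005},{"dp": [0,0,0],"rotation": [0,0,-0.3],"grip": 0.005},{"dp": [0,0,0],"rotation": [0,0,-0.4],"grip": 0.005},{"dp": [0,0,0],"rotation": [0,0,-0.5],"grip": 0.005}]}}

```text
t: 5.7
position: [0.5873, -0.0471, 0.0842]
ee_rot: [1.129, 2.932, -0.0]
wrist_force: [6.3, -1.0, -4.0]
gripper_width: 0.0148
```

```bash
python3 - <<'E'
from h import *
p,d=bot.snapshot("scene"); delta((.5873,-.045),.086,62.6)
cv2.imwrite("pics/scene6.png",cv2.resize(p[130:250,250:390,::-1],None,fx=5,fy=5,interpolation=cv2.INTER_CUBIC))
E
```

```text
t 5.75 pos [ 0.5873 -0.0471  0.0842] yang 48.2 F [ 6.9  0.1 -4.4] T [-0.3  -1.21  0.09] w 0.0147 q [-0.21  0.27  1.74 -0.    1.13 -1.06]
dp [ 0.0014  0.0016 -0.0018] rot [-1.000e-04  1.000e-04 -2.513e-01]
```

View pics/scene6.png

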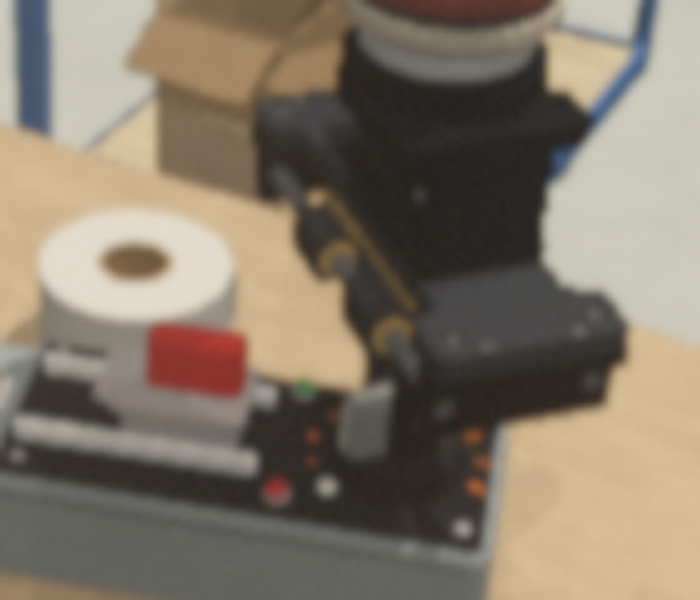

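Request:
{"op": "step_arm", "data": {"steps": [{"dp": [0,0,0],"rotation": [0,0,-0.1],"grip": 0.005},{"dp": [0,0,0],"rotation": [0,0,-0.18],"grip": 0.005},{"dp": [0,0,0],"rotation": [0,0,-0.24],"grip": 0.005},{"dp": [0,0,0],"rotation": [0,0,-0.26],"grip": 0.005}]}}

```text
t: 6.15
position: [0.5872, -0.0471, 0.0842]
ee_rot: [0.742, 3.053, -0.0]
wrist_force: [6.2, -1.1, -4.1]
gripper_width: 0.0148
```

```bash
python3 - <<'E'
from h import *
delta((.5873,-.045),.086,62.6)
E
```

```text
t 6.15 pos [ 0.5872 -0.0471  0.0842] yang 62.66 F [ 6.2 -1.1 -4.1] T [-0.31 -1.19 -0.07] w 0.0148 q [-0.21  0.27  1.74 -0.    1.13 -1.31]
dp [ 0.0009  0.0019 -0.0018] rot [-0.0001  0.0001  0.0011]
```

Request:
{"op": "step_arm", "data": {"steps": [{"dp": [0,0,0],"rotation": [0,0,-0.02],"grip": 0.005},{"dp": [0,0,0],"rotation": [0,0,-0.04],"grip": 0.005},{"dp": [0,0,0],"rotation": [0,0,-0.04],"grip": 0.005}]}}

```text
t: 6.45
position: [0.5872, -0.0471, 0.0842]
ee_rot: [-0.685, -3.066, -0.0]
wrist_force: [6.8, -1.6, -4.1]
gripper_width: 0.0149
```

```bash
python3 - <<'E'
from h import *
delta((.5873,-.045),.086,62.6)
E
```

```text
t 6.45 pos [ 0.5872 -0.0471  0.0842] yang 64.8 F [ 6.8 -1.6 -4.1] T [-0.25 -1.27 -0.62] w 0.0149 q [-0.21  0.27  1.74  0.    1.13 -1.35]
dp [ 0.0008  0.002  -0.0018] rot [ 0.0002 -0.0001  0.0385]
```

Request:
{"op": "step_arm", "data": {"steps": [{"dp": [0,0,0],"rotation": [0,0,-0.03],"grip": 0.005},{"dp": [0,0,0],"rotation": [0,0,-0.03],"grip": 0.005}]}}

```text
t: 6.65
position: [0.5871, -0.047, 0.0842]
ee_rot: [-0.639, -3.076, -0.001]
wrist_force: [5.8, -0.7, -4.1]
gripper_width: 0.0153
```

```bash
python3 - <<'E'
from h import *
delta((.5873,-.045),.086,62.6)
E
```

```text
t 6.65 pos [ 0.5871 -0.047   0.0842] yang 66.52 F [ 5.8 -0.7 -4.1] T [-0.21 -1.07 -0.71] w 0.0153 q [-0.21  0.27  1.74  0.    1.13 -1.38]
dp [ 0.0006  0.0019 -0.0018] rot [ 0.0003 -0.0004  0.0685]
```

Request:
{"op": "step_arm", "data": {"steps": [{"dp": [0,0,0],"rotation": [0,0,0],"grip": 0.045},{"dp": [0,0,0],"rotation": [0,0,0],"grip": 0.045},{"dp": [0,0,0],"rotation": [0,0,0],"grip": 0.045}]}}

```text
t: 6.95
position: [0.5847, -0.0466, 0.0835]
ee_rot: [-0.636, -3.071, 0.001]
wrist_force: [-0.5, 0.3, -0.1]
gripper_width: 0.0316
```

Request:
{"op": "step_arm", "data": {"steps": [{"dp": [0,0,-0.05],"rotation": [0,0,0],"grip": 0.045},{"dp": [0,0,-0.1],"rotation": [0,0,0],"grip": 0.045},{"dp": [0,0,-0.15],"rotation": [0,0,0],"grip": 0.0},{"dp": [0,0,-0.2],"rotation": [0,0,0],"grip": 0.0},{"dp": [0,0,-0.24],"rotation": [0,0,0],"grip": 0.0}]}}

```text
t: 7.45
position: [0.5864, -0.0468, 0.3273]
ee_rot: [-0.637, -3.074, 0.001]
wrist_force: [1.2, 0.0, -0.1]
gripper_width: 0.0286
```

```bash
python3 - <<'E'
from h import *
p,d=bot.snapshot("scene"); delta(loc(0,.096),.36,17.6)
cv2.imwrite("pics/scene7.png",cv2.resize(p[100:250,130:360,::-1],None,fx=3.4,fy=3.4,interpolation=cv2.INTER_CUBIC))
b=cv2.resize(p[195:245,305:355,::-1],None,fx=8,fy=8,interpolation=cv2.INTER_CUBIC); cv2.imwrite("pics/dial7.png",b)
# arm angle from scene depth
X=cloud("scene",d); A=X-[*O,0]; c,s=np.cos(YAW),np.sin(YAW)
L=np.stack([A[...,0]*c+A[...,1]*s,-A[...,0]*s+A[...,1]*c,A[...,2]],-1)
h=p.max(-1)
m=(L[...,2]>.14)&(abs(L[...,0])<.03)&(L[...,1]>-.03)&(L[...,1]<.21)
Q=L[m]; q=Q[(h[m]<70)]
print(len(q)); print(q.min(0),q.max(0))
for y in np.arange(-.02,.2,.02):
    k=Q[abs(Q[:,1]-y)<.01]
    if len(k)>3: print(round(y,2),len(k),np.percentile(k[:,2],[5,97]).round(3),k[:,0].min().round(3),k[:,0].max().round(3))
E
```

```text
t 7.5 pos [ 0.5888 -0.0473  0.3349] yang 66.59 F [-0.1 -0.4  5.8] T [-0.01  0.02  0.03] w 0.0247 q [-0.21  0.08  1.47 -0.    1.58 -1.38]
dp [ 0.193   0.2211 -0.0263] rot [0.0045 0.0069 0.855 ]
274
[-0.02179875  0.04681957  0.20492264] [0.0043497  0.10866754 0.2626444 ]
0.0 36 [0.255 0.266] -0.013 0.007
0.02 50 [0.238 0.259] -0.013 0.008
0.04 202 [0.223 0.258] -0.019 0.016
0.06 274 [0.206 0.262] -0.022 0.013
0.08 237 [0.187 0.246] -0.022 0.01
0.1 216 [0.168 0.228] -0.021 0.012
0.12 132 [0.148 0.208] -0.019 0.009
0.14 86 [0.142 0.17 ] -0.017 0.008
0.16 25 [0.14  0.153] -0.016 0.008
```

View pics/scene7.png

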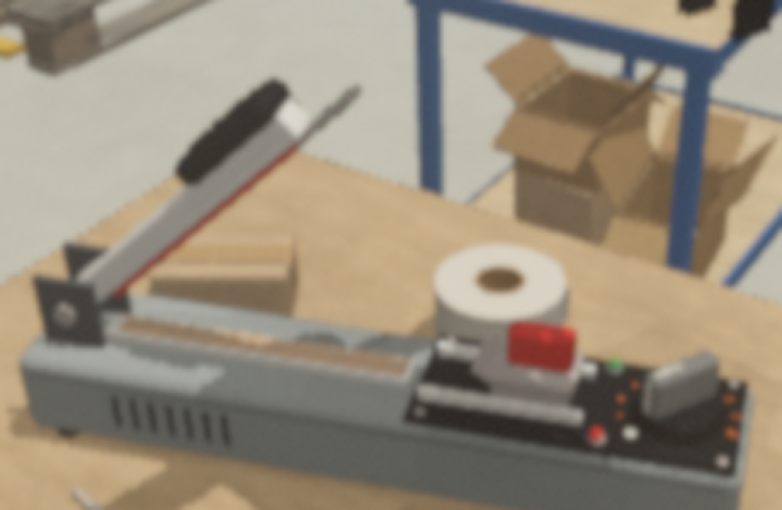

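View pics/dial7.png

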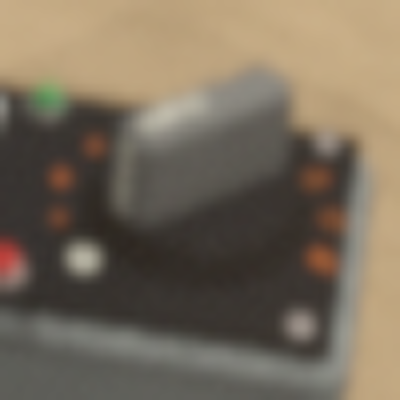

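```bash
python3 - <<'E'
from h import *
c=np.array([.5873,-.046,.108])
for th in (0,.1,.2,.3):
    a=np.radians(152.6)-th; u=np.array([np.cos(a),np.sin(a),0])*.025
    print(th,((proj("scene",[c+u,c-u])-[305,195])*8).round(0).tolist())
p,d=bot.snapshot("scene"); X=cloud("scene",d)
m=(X[...,2]>.1)&(X[...,2]<.115)&(np.hypot(X[...,0]-.587,X[...,1]+.046)<.04)
ys,xs=np.nonzero(m); W=pix2plane("scene",np.c_[xs,ys],.106)[:,:2].astype(np.float32)
r=cv2.minAreaRect(W);print(r)
p,d=bot.snapshot("top")
cv2.imwrite("pics/top7.png",cv2.resize(p[120:270,140:350,::-1],None,fx=3.8,fy=3.8,interpolation=cv2.INTER_CUBIC))
E
```

```text
0 [[118.0, 120.0], [273.0, 59.0]]
0.1 [[112.0, 115.0], [279.0, 64.0]]
0.2 [[107.0, 109.0], [284.0, 69.0]]
0.3 [[104.0, 103.0], [288.0, 75.0]]
((0.5815896391868591, -0.050433509051799774), (0.01874702051281929, 0.05197250843048096), 62.920291900634766)
```

View pics/top7.png

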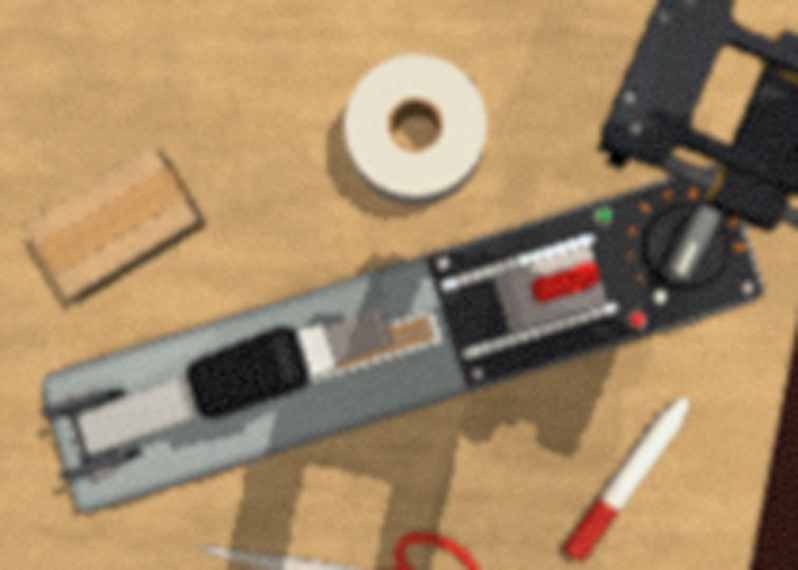

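```bash
python3 - <<'E'
from h import *
print(loc(0,.085)); delta(loc(0,.085),.34,17.6)
E
```

```text
[0.50269856 0.22182121]
t 7.6 pos [ 0.5878 -0.0471  0.328 ] yang 66.59 F [ 0.   0.2 -0.2] T [ 0.03 -0.02 -0.01] w 0.0167 q [-0.21  0.09  1.48 -0.    1.57 -1.38]
dp [ 0.1849  0.213  -0.0124] rot [0.0011 0.0022 0.855 ]
```

Request:
{"op": "step_arm", "data": {"steps": [{"dp": [0.032,0.037,-0.01],"rotation": [0,0,0.14],"grip": 0.0},{"dp": [0.064,0.074,-0.012],"rotation": [0,0,0.28],"grip": 0.0},{"dp": [0.096,0.111,-0.012],"rotation": [0,0,0.42],"grip": 0.0},{"dp": [0.128,0.148,-0.012],"rotation": [0,0,0.56],"grip": 0.0},{"dp": [0.16,0.185,-0.012],"rotation": [0,0,0.7],"grip": 0.0}]}}

```text
t: 8.1
position: [0.5131, 0.1828, 0.334]
ee_rot: [-1.642, -2.67, 0.006]
wrist_force: [0.9, 0.4, -0.9]
gripper_width: 0.0005
```

```bash
python3 - <<'E'
from h import *
delta(loc(0,.085),.28,17.6)
E
```

```text
t 8.1 pos [0.5131 0.1828 0.334 ] yang 26.81 F [ 0.9  0.4 -0.9] T [-0.08  0.   -0.03] w 0.0005 q [ 0.2  -0.02  1.57  0.    1.59 -0.27]
dp [0.0393 0.0087 0.0541] rot [-0.0075 -0.0033  0.1608]
```

Request:
{"op": "step_arm", "data": {"steps": [{"dp": [0.039,0.009,0.02],"rotation": [-0.007,-0.003,0.14],"grip": 0.0},{"dp": [0.039,0.009,0.05],"rotation": [-0.007,-0.003,0.16],"grip": 0.0},{"dp": [0.039,0.009,0.054],"rotation": [-0.007,-0.003,0.16],"grip": 0.0},{"dp": [0.039,0.009,0.054],"rotation": [-0.007,-0.003,0.16],"grip": 0.0}]}}

```text
t: 8.5
position: [0.5036, 0.2196, 0.28]
ee_rot: [-1.845, -2.541, 0.003]
wrist_force: [-1.0, 0.5, -0.9]
gripper_width: 0.0002
```

```bash
python3 - <<'E'
from h import *
p,d=bot.snapshot("scene"); delta(loc(0,.085),.24,17.6)
cv2.imwrite("pics/scene8.png",cv2.resize(p[70:270,100:360,::-1],None,fx=3,fy=3,interpolation=cv2.INTER_CUBIC))
for a in (.75,.6,.45,.3,.15,0):
    y=.207-.187*np.cos(a)+.027*np.sin(a); z=.092+.187*np.sin(a)+.027*np.cos(a); print(a,y.round(4),z.round(4),loc(0,y).round(4))
E
```

```text
t 8.55 pos [0.5047 0.2195 0.2817] yang 17.98 F [-0.1 -0.7  0.8] T [-0.04  0.01  0.02] w 0.0007 q [ 0.27  0.01  1.65 -0.    1.49 -0.05]
dp [ 0.0029 -0.0012  0.0417] rot [0.0009 0.0003 0.0065]
0.75 0.0886 0.2392 [0.5016 0.2252]
0.6 0.0679 0.2199 [0.5079 0.2055]
0.45 0.0504 0.1977 [0.5132 0.1888]
0.3 0.0363 0.1731 [0.5174 0.1754]
0.15 0.0261 0.1466 [0.5205 0.1657]
0 0.02 0.119 [0.5224 0.1599]
```

View pics/scene8.png

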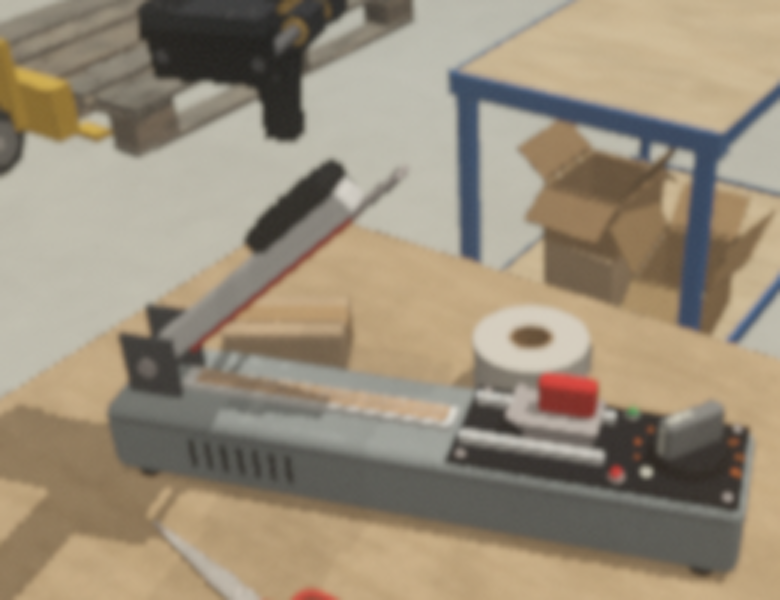

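Request:
{"op": "step_arm", "data": {"steps": [{"dp": [0,-0.001,0.02],"rotation": [0,0,0.006],"grip": 0.0},{"dp": [-0.002,-0.001,0.04],"rotation": [0,0,0.006],"grip": 0.0},{"dp": [-0.007,-0.001,0.052],"rotation": [0,0,0.006],"grip": 0.0},{"dp": [-0.014,-0.001,0.062],"rotation": [0,0,0.006],"grip": 0.0}]}}

```text
t: 8.95
position: [0.5096, 0.2058, 0.2213]
ee_rot: [1.854, 2.532, 0.006]
wrist_force: [-0.3, 1.3, 3.9]
gripper_width: 0.0005
```

```bash
python3 - <<'E'
from h import *
p,d=bot.snapshot("scene"); delta(loc(0,.0504),.1977,17.6)
cv2.imwrite("pics/scene9.png",cv2.resize(p[70:270,100:360,::-1],None,fx=3,fy=3,interpolation=cv2.INTER_CUBIC))
E
```

```text
t 9.0 pos [0.5091 0.2047 0.2193] yang 17.56 F [ 1.3 -0.1  1.1] T [ 0.05 -0.16  0.05] w 0.0002 q [ 0.24  0.04  1.73 -0.    1.37 -0.07]
dp [-0.0163 -0.001   0.0216] rot [ 0.0026  0.0009 -0.0006]
```

View pics/scene9.png

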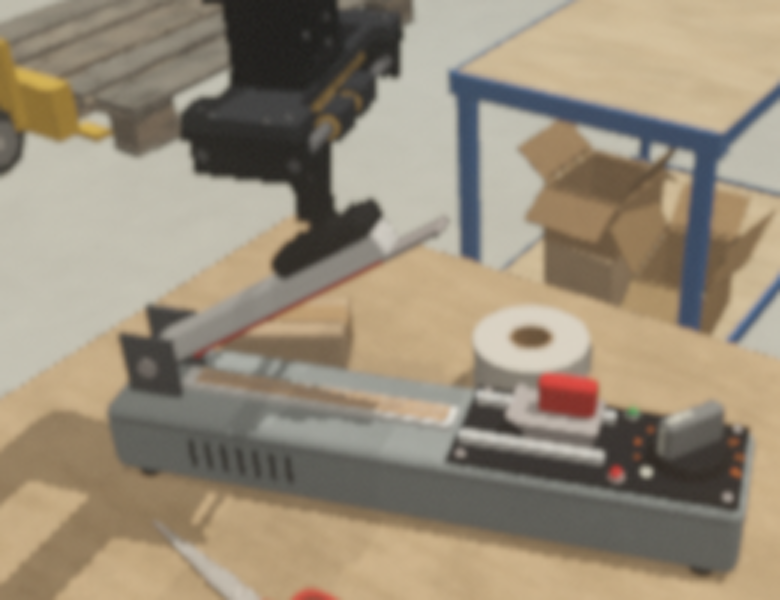

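Request:
{"op": "step_arm", "data": {"steps": [{"dp": [-0.009,-0.001,0.012],"rotation": [0,0,0],"grip": 0.0},{"dp": [-0.016,-0.001,0.024],"rotation": [0,0,0],"grip": 0.0},{"dp": [-0.026,-0.001,0.042],"rotation": [0,0,0],"grip": 0.0},{"dp": [-0.036,-0.001,0.06],"rotation": [0,0,0],"grip": 0.0},{"dp": [-0.041,-0.001,0.075],"rotation": [0,0,0],"grip": 0.0}]}}

```text
t: 9.5
position: [0.5208, 0.1665, 0.1446]
ee_rot: [1.854, 2.533, 0.005]
wrist_force: [0.9, 2.3, 3.9]
gripper_width: 0.0008
```

```bash
python3 - <<'E'
from h import *
delta(loc(0,.020),.119,17.6)
E
```

```text
t 9.5 pos [0.5208 0.1665 0.1446] yang 17.58 F [0.9 2.3 3.9] T [ 0.25 -0.19  0.01] w 0.0008 q [ 0.16  0.1   1.81  0.    1.23 -0.14]
dp [-0.0068 -0.0007  0.0256] rot [ 0.0042  0.0001 -0.0004]
```

Request:
{"op": "step_arm", "data": {"steps": [{"dp": [-0.004,-0.001,0.01],"rotation": [0,0,0],"grip": 0.0},{"dp": [-0.006,-0.001,0.018],"rotation": [0,0,0],"grip": 0.0},{"dp": [-0.007,-0.001,0.022],"rotation": [0,0,0],"grip": 0.0},{"dp": [-0.007,-0.001,0.022],"rotation": [0,0,0],"grip": 0.0}]}}

```text
t: 9.9
position: [0.5207, 0.1601, 0.1225]
ee_rot: [1.854, 2.535, 0.001]
wrist_force: [-0.6, -1.0, -0.2]
gripper_width: 0.0008
```

```bash
python3 - <<'E'
from h import *
p,d=bot.snapshot("scene"); delta(loc(0,.020),.119,17.6)
cv2.imwrite("pics/scene10.png",cv2.resize(p[70:270,100:360,::-1],None,fx=3,fy=3,interpolation=cv2.INTER_CUBIC))
E
```

```text
t 9.95 pos [0.5206 0.1601 0.1227] yang 17.64 F [ 0.4 -0.7 -0.1] T [-0.09  0.05 -0.02] w 0.0006 q [ 0.15  0.12  1.83 -0.    1.19 -0.15]
dp [-0.0007  0.0016  0.0037] rot [0.0009 0.0005 0.0008]
```

View pics/scene10.png

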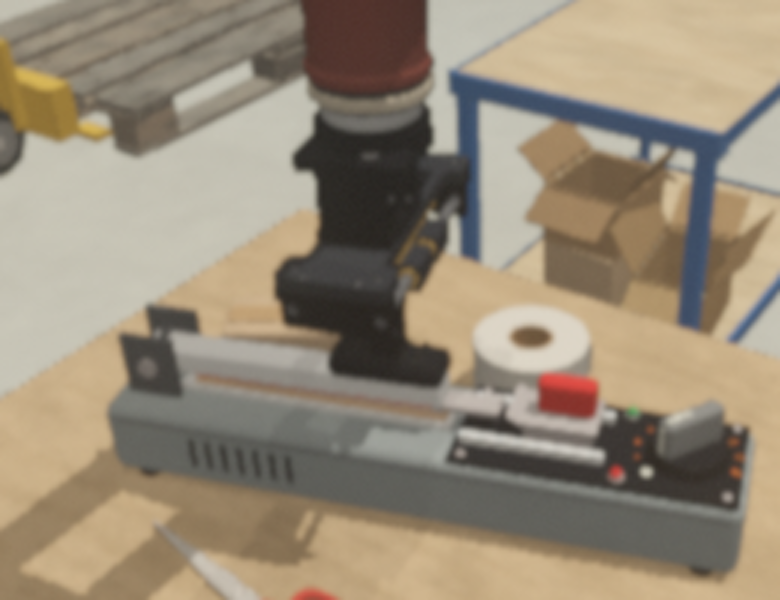

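Request:
{"op": "step_arm", "data": {"steps": [{"dp": [0,0,0.002],"rotation": [0,0,0],"grip": 0.0},{"dp": [0,0,0.004],"rotation": [0,0,0],"grip": 0.0},{"dp": [0,0,0.004],"rotation": [0,0,0],"grip": 0.0}]}}

```text
t: 10.25
position: [0.5212, 0.1601, 0.1193]
ee_rot: [1.853, 2.534, 0.003]
wrist_force: [-0.1, -1.1, 1.6]
gripper_width: 0.0006
```

Request:
{"op": "step_arm", "data": {"steps": [{"dp": [0,0,0.002],"rotation": [0,0,0],"grip": 0.0},{"dp": [0,0,0.002],"rotation": [0,0,0],"grip": 0.0}]}}

```text
t: 10.45
position: [0.5215, 0.1602, 0.1184]
ee_rot: [1.853, 2.534, 0.003]
wrist_force: [-3.9, -2.2, 9.9]
gripper_width: 0.0002
```

Request:
{"op": "step_arm", "data": {"steps": [{"dp": [0,0,0.001],"rotation": [0,0,0],"grip": 0.0},{"dp": [0,0,0.001],"rotation": [0,0,0],"grip": 0.0}]}}

```text
t: 10.65
position: [0.5215, 0.1602, 0.1183]
ee_rot: [1.853, 2.534, 0.003]
wrist_force: [-7.6, -3.4, 16.0]
gripper_width: 0.0003
```

Request:
{"op": "step_arm", "data": {"steps": [{"dp": [0,0,0.001],"rotation": [0,0,0],"grip": 0.0},{"dp": [0,0,0.001],"rotation": [0,0,0],"grip": 0.0}]}}

```text
t: 10.85
position: [0.5216, 0.1602, 0.1182]
ee_rot: [1.853, 2.534, 0.003]
wrist_force: [-10.6, -3.3, 21.5]
gripper_width: 0.0005
```

Request:
{"op": "step_arm", "data": {"steps": [{"dp": [0,0,-0.03],"rotation": [0,0,0],"grip": 0.0},{"dp": [0,0,-0.07],"rotation": [0,0,0],"grip": 0.05},{"dp": [-0.02,0,-0.08],"rotation": [0,0,0],"grip": 0.05},{"dp": [-0.07,0,-0.08],"rotation": [0,0,0],"grip": 0.05},{"dp": [-0.12,0,-0.08],"rotation": [0,0,0],"grip": 0.05}]}}

```text
t: 11.35
position: [0.5581, 0.0457, 0.1959]
ee_rot: [1.849, 2.536, 0.006]
wrist_force: [1.4, 0.7, 0.2]
gripper_width: 0.0246
```

```bash
python3 - <<'E'
from h import *
p,d=bot.snapshot("scene"); delta((.5606,.0356),.15,17.6)
cv2.imwrite("pics/scene11.png",cv2.resize(p[70:270,100:360,::-1],None,fx=3,fy=3,interpolation=cv2.INTER_CUBIC))
h=cv2.cvtColor(p,cv2.COLOR_RGB2HSV); X=cloud("scene",d)
m=((h[...,0]<8)|(h[...,0]>172))&(h[...,1]>130)&(abs(X[...,2]-.119)<.004)&(abs(X[...,0]-.56)<.05)
print(m.sum(),X[m].mean(0) if m.sum() else 0)
E
```

```text
t 11.4 pos [0.56   0.0378 0.1956] yang 17.49 F [-0.  -5.5 -0.2] T [-0.3   0.02  0.06] w 0.0285 q [-0.07  0.08  1.73 -0.    1.32 -0.38]
dp [-0.002  -0.0003  0.0456] rot [ 0.0042  0.0055 -0.0019]
93 [0.55822655 0.03206293 0.11760784]
```

View pics/scene11.png

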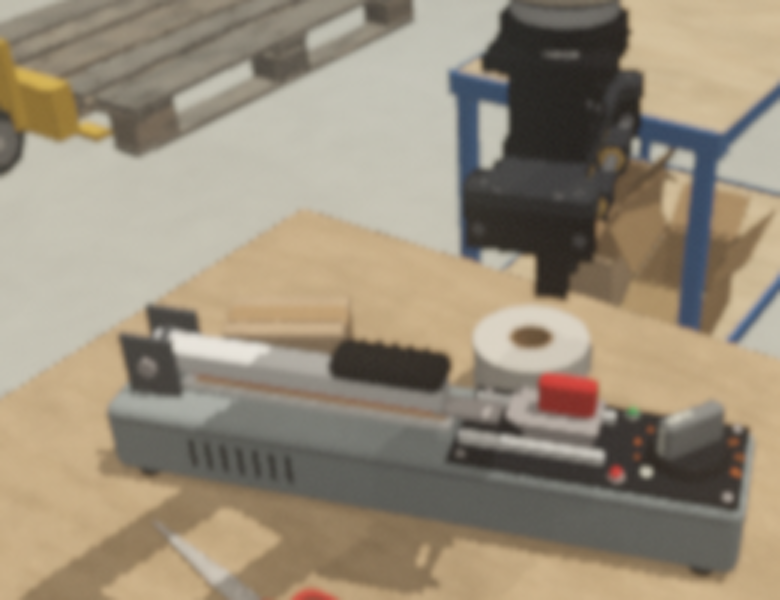

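Request:
{"op": "step_arm", "data": {"steps": [{"dp": [0,0,0.02],"rotation": [0,0,0],"grip": 0.05},{"dp": [0,0,0.04],"rotation": [0,0,0],"grip": 0.05},{"dp": [0,0,0.05],"rotation": [0,0,0],"grip": 0.05},{"dp": [0,0,0.05],"rotation": [0,0,0],"grip": 0.05}]}}

```text
t: 11.8
position: [0.556, 0.0463, 0.1431]
ee_rot: [-1.854, -2.534, -0.0]
wrist_force: [-0.4, 0.8, -0.4]
gripper_width: 0.0492
```

```bash
python3 - <<'E'
from h import *
p,d=bot.snapshot("scene"); delta((.5602,.0348),.098,17.6)
cv2.imwrite("pics/scene12.png",cv2.resize(p[130:250,230:370,::-1],None,fx=5,fy=5,interpolation=cv2.INTER_CUBIC))
E
```

```text
t 11.85 pos [0.5569 0.0463 0.1445] yang 17.65 F [0.8 0.7 1. ] T [-0.04  0.06 -0.01] w 0.0495 q [-0.06  0.13  1.78  0.    1.23 -0.37]
dp [-0.012  -0.0004  0.0465] rot [ 0.0012 -0.0007  0.0008]
```

View pics/scene12.png

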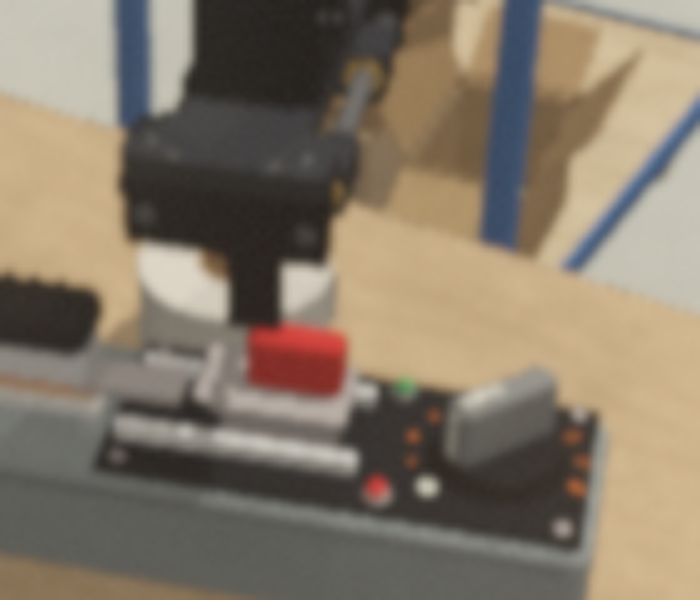

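Request:
{"op": "step_arm", "data": {"steps": [{"dp": [-0.012,0,0],"rotation": [0,0,0],"grip": 0.05},{"dp": [-0.012,0,0.01],"rotation": [0,0,0],"grip": 0.05},{"dp": [-0.012,0,0.025],"rotation": [0,0,0],"grip": 0.05},{"dp": [-0.012,0,0.04],"rotation": [0,0,0],"grip": 0.05},{"dp": [-0.012,0,0.043],"rotation": [0,0,0],"grip": 0.05}]}}

```text
t: 12.35
position: [0.5591, 0.0348, 0.0989]
ee_rot: [-1.853, -2.533, 0.001]
wrist_force: [-0.8, -0.8, -0.1]
gripper_width: 0.0501
```

Request:
{"op": "step_arm", "data": {"steps": [{"dp": [0,0,0],"rotation": [0,0,0],"grip": 0.03},{"dp": [0,0,0],"rotation": [0,0,0],"grip": 0.03}]}}

```text
t: 12.55
position: [0.5614, 0.0346, 0.1023]
ee_rot: [1.854, 2.534, 0.003]
wrist_force: [0.0, 0.0, 0.8]
gripper_width: 0.0409
```

```bash
python3 - <<'E'
from h import *
p,d=bot.snapshot("scene"); delta((.5602,.0348),.098,17.6)
cv2.imwrite("pics/scene13.png",cv2.resize(p[130:250,230:370,::-1],None,fx=5,fy=5,interpolation=cv2.INTER_CUBIC))
E
```

```text
t 12.6 pos [0.5617 0.0346 0.1027] yang 17.64 F [ 0.5 -0.9  0.4] T [-0.06  0.01 -0.05] w 0.0373 q [-0.08  0.19  1.8   0.    1.15 -0.39]
dp [ 0.0006 -0.0014  0.0047] rot [0.0035 0.0004 0.0006]
```

View pics/scene13.png

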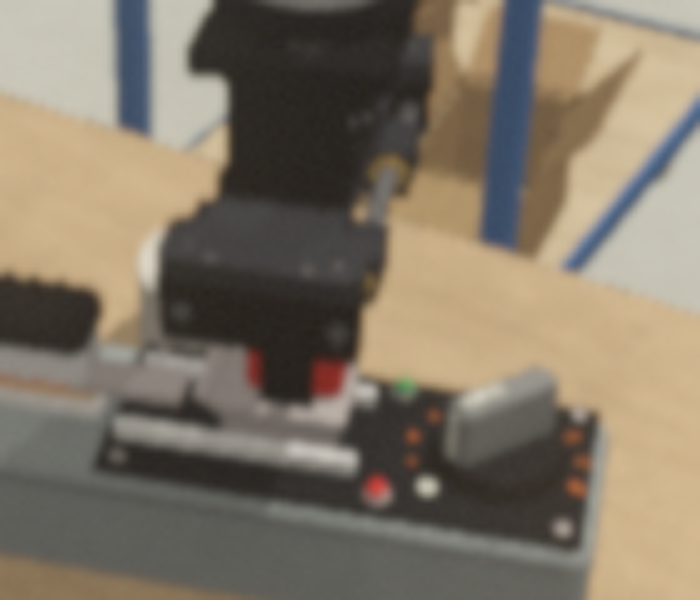

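Request:
{"op": "step_arm", "data": {"steps": [{"dp": [0,-0.001,0.003],"rotation": [0,0,0],"grip": 0.03},{"dp": [0,-0.001,0.003],"rotation": [0,0,0],"grip": 0.005},{"dp": [0,-0.001,0.003],"rotation": [0,0,0],"grip": 0.005},{"dp": [0,-0.001,0.003],"rotation": [0,0,0],"grip": 0.005},{"dp": [0,-0.001,0.003],"rotation": [0,0,0],"grip": 0.005}]}}

```text
t: 13.1
position: [0.5614, 0.0345, 0.0996]
ee_rot: [1.853, 2.533, 0.007]
wrist_force: [4.8, 1.4, -3.1]
gripper_width: 0.0158
```

Request:
{"op": "step_arm", "data": {"steps": [{"dp": [0,0,0],"rotation": [0,0,0],"grip": 0.005},{"dp": [0,0,0],"rotation": [0,0,0],"grip": 0.005}]}}

```text
t: 13.3
position: [0.5615, 0.0345, 0.0996]
ee_rot: [1.853, 2.533, 0.007]
wrist_force: [4.5, 0.6, -2.4]
gripper_width: 0.0159
```

Gripped the fin (15.9 mm). Slide along tool +x.

Request:
{"op": "step_arm", "data": {"steps": [{"dp": [0.006,0,0],"rotation": [0,0,0],"grip": 0.005},{"dp": [0.013,0,0],"rotation": [0,0,0],"grip": 0.005},{"dp": [0.02,0,0],"rotation": [0,0,0],"grip": 0.005},{"dp": [0.027,0,0],"rotation": [0,0,0],"grip": 0.005},{"dp": [0.033,0,0],"rotation": [0,0,0],"grip": 0.005}]}}

```text
t: 13.8
position: [0.5516, 0.0657, 0.0996]
ee_rot: [1.852, 2.532, 0.006]
wrist_force: [6.0, -0.5, -3.5]
gripper_width: 0.0156
```

```bash
python3 - <<'E'
from h import *
p,d=bot.snapshot("scene"); delta((.5615-.3023*.04,.0345+.9532*.04),.0996,17.6)
cv2.imwrite("pics/scene14.png",cv2.resize(p[130:250,230:370,::-1],None,fx=5,fy=5,interpolation=cv2.INTER_CUBIC))
E
```

```text
t 13.85 pos [0.5514 0.0665 0.0996] yang 17.64 F [ 6.2  2.2 -3.6] T [ 0.08 -0.72 -0.05] w 0.0158 q [-0.02  0.17  1.82  0.    1.14 -0.33]
dp [ 0.0064 -0.     -0.    ] rot [0.0055 0.0008 0.0007]
```

View pics/scene14.png

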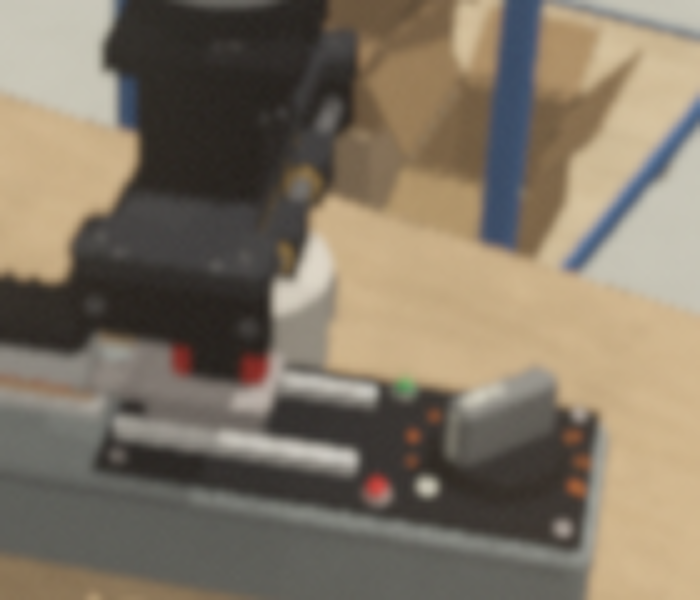

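Request:
{"op": "step_arm", "data": {"steps": [{"dp": [0.003,0,0],"rotation": [0,0,0],"grip": 0.005},{"dp": [0.006,0,0],"rotation": [0,0,0],"grip": 0.005},{"dp": [0.008,0,0],"rotation": [0,0,0],"grip": 0.005},{"dp": [0.008,0,0],"rotation": [0,0,0],"grip": 0.005}]}}

```text
t: 14.25
position: [0.5502, 0.0703, 0.0996]
ee_rot: [1.85, 2.529, 0.001]
wrist_force: [9.1, -11.0, -5.4]
gripper_width: 0.0151
```

Request:
{"op": "step_arm", "data": {"steps": [{"dp": [0.001,0,0],"rotation": [0,0,0],"grip": 0.005},{"dp": [0.001,0,0],"rotation": [0,0,0],"grip": 0.005}]}}

```text
t: 14.45
position: [0.5502, 0.0704, 0.0997]
ee_rot: [1.849, 2.528, 0.0]
wrist_force: [8.7, -12.8, -7.0]
gripper_width: 0.0155
```

```bash
python3 - <<'E'
from h import *
delta((.5615-.3023*.04,.0345+.9532*.04),.0996,17.6)
E
```

```text
t 14.45 pos [0.5502 0.0704 0.0997] yang 17.62 F [  8.7 -12.8  -7. ] T [-2.4  -1.4  -0.03] w 0.0155 q [-0.01  0.17  1.83 -0.01  1.14 -0.32]
dp [ 0.0024 -0.0001  0.0001] rot [0.0059 0.0078 0.0003]
```

Request:
{"op": "step_arm", "data": {"steps": [{"dp": [0.002,0,0],"rotation": [0,0,0],"grip": 0.005},{"dp": [0.004,0,0],"rotation": [0,0,0],"grip": 0.005},{"dp": [0.004,0,0],"rotation": [0,0,0],"grip": 0.005}]}}

```text
t: 14.75
position: [0.5501, 0.0709, 0.0997]
ee_rot: [1.846, 2.523, -0.005]
wrist_force: [13.2, -25.6, -9.7]
gripper_width: 0.0159
```

```bash
python3 - <<'E'
from h import *
delta((.5615-.3023*.04,.0345+.9532*.04),.0996,17.6)
E
```

```text
t 14.75 pos [0.5501 0.0709 0.0997] yang 17.62 F [ 13.2 -25.6  -9.7] T [-4.54 -2.08  0.  ] w 0.0159 q [-0.01  0.17  1.83 -0.01  1.14 -0.31]
dp [ 0.0018 -0.0001  0.0001] rot [0.0063 0.0137 0.0002]
```

Request:
{"op": "step_arm", "data": {"steps": [{"dp": [-0.003,0,0],"rotation": [0,0,0],"grip": 0.005},{"dp": [-0.004,0,0],"rotation": [0,0,0],"grip": 0.04},{"dp": [-0.004,0,0],"rotation": [0,0,0],"grip": 0.04},{"dp": [-0.004,0,0],"rotation": [0,0,0],"grip": 0.04}]}}

```text
t: 15.15
position: [0.5473, 0.0745, 0.0992]
ee_rot: [1.854, 2.535, 0.003]
wrist_force: [-0.5, -0.2, 0.4]
gripper_width: 0.0322
```

Request:
{"op": "step_arm", "data": {"steps": [{"dp": [0,0,-0.03],"rotation": [0,0,0],"grip": 0.04},{"dp": [0,0,-0.08],"rotation": [0,0,0],"grip": 0.04},{"dp": [0,0,-0.13],"rotation": [0,0,0],"grip": 0.04},{"dp": [0,0,-0.18],"rotation": [0,0,0],"grip": 0.04},{"dp": [0,0,-0.2],"rotation": [0,0,0],"grip": 0.04}]}}

```text
t: 15.65
position: [0.5488, 0.0748, 0.3058]
ee_rot: [1.849, 2.53, 0.011]
wrist_force: [0.2, 0.5, 0.1]
gripper_width: 0.0403
```

```bash
python3 - <<'E'
from h import *
delta((.5615,.0345),.3,17.6)
p,d=bot.snapshot("scene"); np.save("pics/s15.npy",p); 
cv2.imwrite("pics/scene15.png",cv2.resize(p[130:250,230:370,::-1],None,fx=5,fy=5,interpolation=cv2.INTER_CUBIC))
p0=np.load("pics/scene0p.npy")
for q in (p0,p):
    h=cv2.cvtColor(q,cv2.COLOR_RGB2HSV); m=((h[...,0]<8)|(h[...,0]>172))&(h[...,1]>130)&(h[...,2]>80)
    m[:170]=0;m[222:]=0;m[:,:230]=0;m[:,320:]=0
    ys,xs=np.nonzero(m); print(len(xs),xs.min(),xs.max(),ys.min(),ys.max(),xs.mean(),ys.mean())
    # side-face bottom/centre: cast to plane z=.108
    P=pix2plane("scene",[[xs.mean(),ys.mean()]],.108)[0]; A=P[:2]-O; print("local y",-A[0]*np.sin(YAW)+A[1]*np.cos(YAW))
E
```

```text
t 15.65 pos [0.5488 0.0748 0.3058] yang 17.69 F [0.2 0.5 0.1] T [-0.1  -0.02 -0.01] w 0.0403 q [-0.01 -0.    1.61  0.    1.52 -0.32]
dp [-0.0422 -0.0002  0.0059] rot [0.0108 0.0025 0.0016]
228 280 298 195 208 288.93859649122805 201.06578947368422
local y -0.11183118421713228
211 263 281 192 205 271.65876777251185 198.79146919431278
local y -0.0749552583413458
```

View pics/scene15.png

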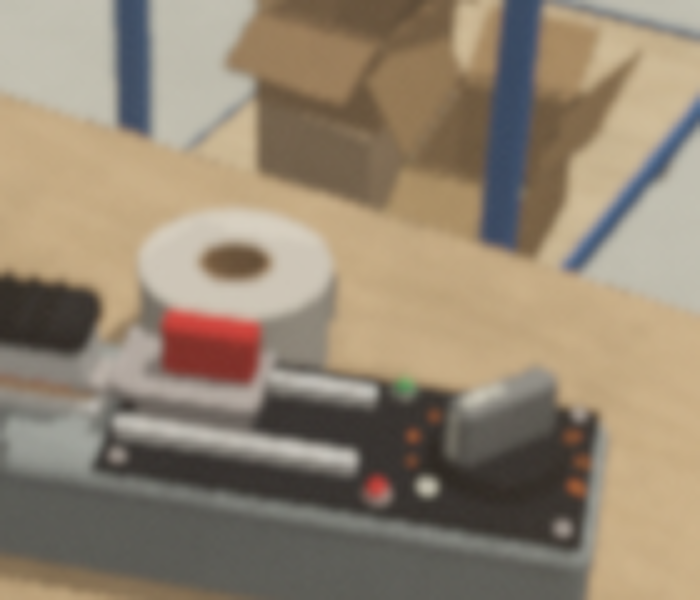

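Request:
{"op": "step_arm", "data": {"steps": [{"dp": [-0.02,-0.045,-0.02],"rotation": [0,0,0],"grip": 0.02},{"dp": [-0.04,-0.09,-0.02],"rotation": [0,0,0],"grip": 0.0},{"dp": [-0.06,-0.135,-0.02],"rotation": [0,0,0],"grip": 0.0},{"dp": [-0.08,-0.17,-0.02],"rotation": [0,0,0],"grip": 0.0},{"dp": [-0.1,-0.17,-0.02],"rotation": [0,0,0],"grip": 0.0}]}}

```text
t: 16.2
position: [0.4123, -0.0734, 0.3186]
ee_rot: [1.855, 2.534, 0.002]
wrist_force: [1.8, 0.5, 0.2]
gripper_width: 0.0078
```

```bash
python3 - <<'E'
from h import *
p,d=bot.snapshot("top"); p0=np.load("pics/top0p.npy")
cv2.imwrite("pics/top16.png",cv2.resize(p[150:270,140:350,::-1],None,fx=3.8,fy=3.8,interpolation=cv2.INTER_CUBIC))
for q in (p0,p):
    h=cv2.cvtColor(q,cv2.COLOR_RGB2HSV); m=((h[...,0]<10)|(h[...,0]>170))&(h[...,1]>110)&(h[...,2]>60)
    m[:180]=0;m[205:]=0;m[:,:255]=0;m[:,303:]=0
    k,l,s,c=cv2.connectedComponentsWithStats(m.astype(np.uint8)); i=1+np.argmax(s[1:,4]); ys,xs=np.nonzero(l==i)
    F=pix2plane("top",np.c_[xs,ys],.12)[:,:2]-O; c_,s_=np.cos(YAW),np.sin(YAW)
    L=np.c_[F[:,0]*c_+F[:,1]*s_,-F[:,0]*s_+F[:,1]*c_]; print(len(xs),L.mean(0).round(4),L.min(0).round(4),L.max(0).round(4))
p,d=bot.snapshot("scene"); X=cloud("scene",d); A=X-[*O,0]
L=np.stack([A[...,0]*c_+A[...,1]*s_,-A[...,0]*s_+A[...,1]*c_,A[...,2]],-1)
m=(L[...,2]>.105)&(abs(L[...,0])<.03)&(L[...,1]>-.04)&(L[...,1]<.2)
for y in np.arange(-.02,.2,.02):
    k=L[m&(abs(L[...,1]-y)<.01)]
    if len(k)>3: print(round(y,2),np.percentile(k[:,2],[50,97]).round(3))
E
```

```text
126 [-0.0011 -0.1102] [-0.0092 -0.1324] [ 0.007  -0.0883]
123 [-0.0011 -0.0732] [-0.0092 -0.0957] [ 0.0071 -0.0509]
-0.02 [0.115 0.118]
0.0 [0.117 0.119]
0.02 [0.117 0.119]
0.04 [0.116 0.119]
0.06 [0.116 0.119]
0.18 [0.112 0.117]
```

View pics/top16.png

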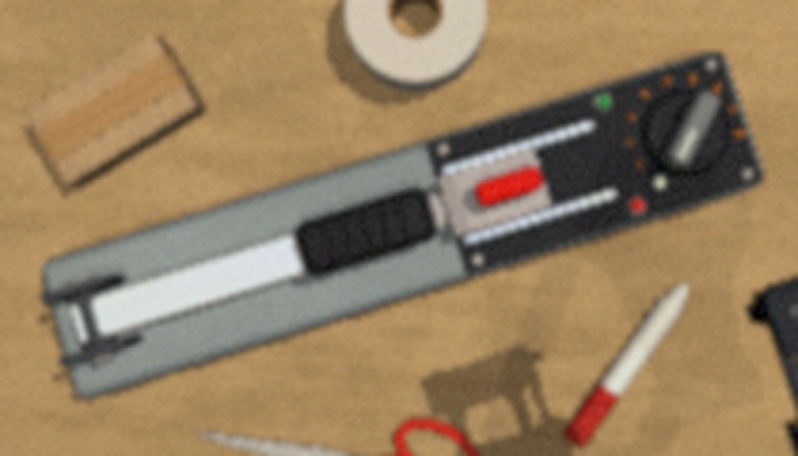

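```bash
python3 - <<'E'
from h import *
delta(loc(-.001,-.119),.17,17.6)
E
```

```text
t 16.3 pos [ 0.4147 -0.074   0.3185] yang 17.47 F [0.4 0.5 1.3] T [-0.06  0.01 -0.03] w 0.0029 q [-0.37 -0.34  1.88  0.    1.6  -0.67]
dp [0.0519 0.1718 0.1489] rot [ 0.0028  0.0007 -0.0022]
```

Request:
{"op": "step_arm", "data": {"steps": [{"dp": [0.014,0.045,0.0],"rotation": [0,0,0],"grip": 0.0},{"dp": [0.028,0.09,0.0],"rotation": [0,0,0],"grip": 0.0},{"dp": [0.042,0.135,0.0],"rotation": [0,0,0],"grip": 0.0},{"dp": [0.052,0.172,0.02],"rotation": [0,0,0],"grip": 0.0},{"dp": [0.052,0.172,0.06],"rotation": [0,0,0],"grip": 0.0}]}}

```text
t: 16.8
position: [0.5681, 0.0331, 0.2605]
ee_rot: [1.846, 2.535, 0.01]
wrist_force: [0.7, -1.0, -0.1]
gripper_width: 0.001
```

Request:
{"op": "step_arm", "data": {"steps": [{"dp": [0,0,0.03],"rotation": [0,0,0],"grip": 0.0},{"dp": [0,0,0.07],"rotation": [0,0,0],"grip": 0.0},{"dp": [0,0,0.09],"rotation": [0,0,0],"grip": 0.0},{"dp": [0,0,0.09],"rotation": [0,0,0],"grip": 0.0}]}}

```text
t: 17.2
position: [0.5606, 0.0309, 0.1643]
ee_rot: [-1.849, -2.532, 0.004]
wrist_force: [-1.2, 0.0, 0.1]
gripper_width: 0.0006
```

```bash
python3 - <<'E'
from h import *
p,d=bot.snapshot("scene"); delta(loc(-.001,-.119),.1,17.6)
cv2.imwrite("pics/scene17.png",cv2.resize(p[130:250,230:370,::-1],None,fx=5,fy=5,interpolation=cv2.INTER_CUBIC))
E
```

```text
t 17.25 pos [0.5623 0.0305 0.1671] yang 17.7 F [ 0.2 -0.1  0.3] T [-0.1   0.03 -0.  ] w 0.0007 q [-0.09  0.12  1.74  0.    1.28 -0.4 ]
dp [-0.0037  0.0001  0.0671] rot [-0.0017 -0.0021  0.0018]
```

View pics/scene17.png

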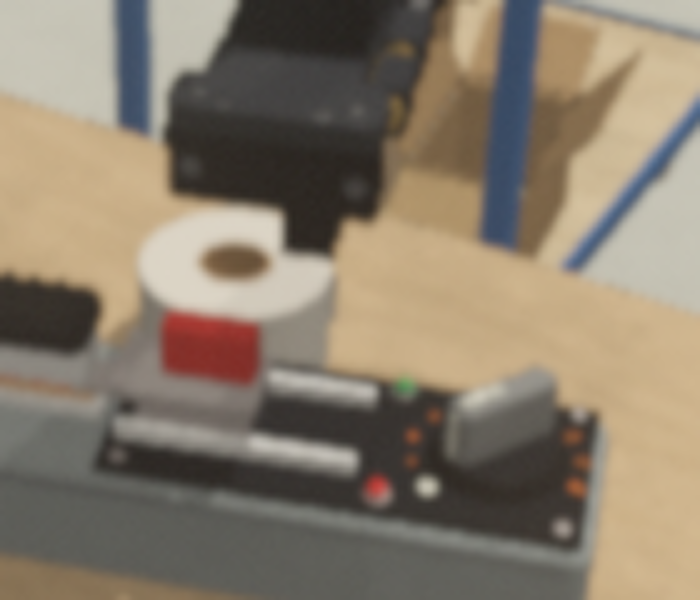

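Request:
{"op": "step_arm", "data": {"steps": [{"dp": [-0.005,0,0.02],"rotation": [0,0,0],"grip": 0.0},{"dp": [-0.005,0,0.045],"rotation": [0,0,0],"grip": 0.0},{"dp": [-0.005,0,0.066],"rotation": [0,0,0],"grip": 0.0},{"dp": [-0.005,0,0.066],"rotation": [0,0,0],"grip": 0.0},{"dp": [-0.005,0,0.066],"rotation": [0,0,0],"grip": 0.0}]}}

```text
t: 17.75
position: [0.5666, 0.0247, 0.105]
ee_rot: [1.852, 2.533, 0.005]
wrist_force: [0.2, 1.0, 0.4]
gripper_width: 0.0004
```

Request:
{"op": "step_arm", "data": {"steps": [{"dp": [0.006,0,0],"rotation": [0,0,0],"grip": 0.0},{"dp": [0.012,0,0],"rotation": [0,0,0],"grip": 0.0},{"dp": [0.015,0,0],"rotation": [0,0,0],"grip": 0.0},{"dp": [0.015,0,0],"rotation": [0,0,0],"grip": 0.0}]}}

```text
t: 18.15
position: [0.5612, 0.0393, 0.1039]
ee_rot: [1.852, 2.534, 0.004]
wrist_force: [-0.3, -0.3, -0.1]
gripper_width: 0.0005
```

```bash
python3 - <<'E'
from h import *
p,d=bot.snapshot("scene"); delta(loc(-.001,-.1035),.1,17.6)
cv2.imwrite("pics/scene18.png",cv2.resize(p[130:250,230:370,::-1],None,fx=5,fy=5,interpolation=cv2.INTER_CUBIC))
E
```

```text
t 18.2 pos [0.5611 0.039  0.1037] yang 17.67 F [0.1 0.2 0.4] T [-0.06  0.   -0.01] w 0.0007 q [-0.07  0.18  1.8   0.    1.15 -0.38]
dp [ 0.0034 -0.0015  0.0037] rot [0.0034 0.0004 0.0012]
```

View pics/scene18.png

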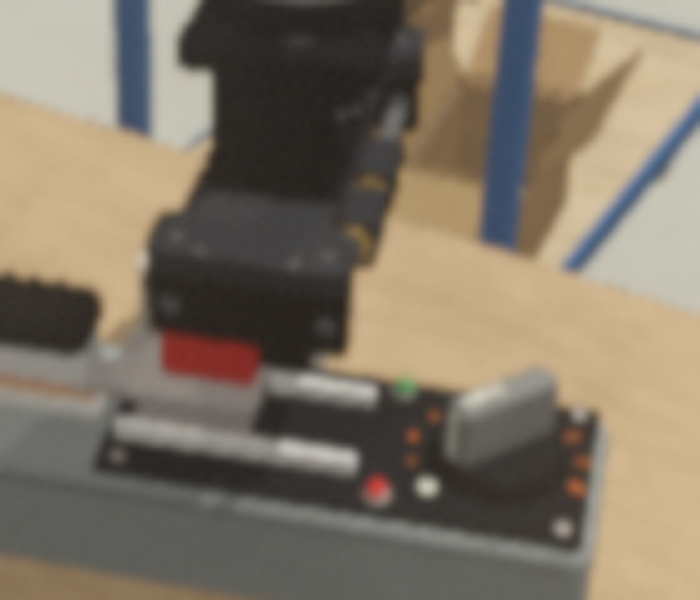

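Request:
{"op": "step_arm", "data": {"steps": [{"dp": [0.003,-0.001,0.003],"rotation": [0,0,0],"grip": 0.0},{"dp": [0.005,-0.001,0.003],"rotation": [0,0,0],"grip": 0.0},{"dp": [0.005,-0.001,0.003],"rotation": [0,0,0],"grip": 0.0}]}}

```text
t: 18.5
position: [0.5599, 0.0409, 0.1008]
ee_rot: [1.851, 2.53, 0.001]
wrist_force: [3.1, -8.1, 0.3]
gripper_width: 0.0005
```

Request:
{"op": "step_arm", "data": {"steps": [{"dp": [0.002,0,0],"rotation": [0,0,0],"grip": 0.0},{"dp": [0.003,0,0],"rotation": [0,0,0],"grip": 0.0},{"dp": [0.003,0,0],"rotation": [0,0,0],"grip": 0.0}]}}

```text
t: 18.8
position: [0.5598, 0.0412, 0.101]
ee_rot: [1.849, 2.527, -0.002]
wrist_force: [5.2, -16.8, -1.4]
gripper_width: 0.0003
```

Request:
{"op": "step_arm", "data": {"steps": [{"dp": [0.002,0,0],"rotation": [0,0,0],"grip": 0.0},{"dp": [0.003,0,0],"rotation": [0,0,0],"grip": 0.0},{"dp": [0.003,0,0],"rotation": [0,0,0],"grip": 0.0}]}}

```text
t: 19.1
position: [0.5597, 0.0416, 0.1012]
ee_rot: [1.847, 2.524, -0.006]
wrist_force: [6.1, -25.2, -3.8]
gripper_width: 0.0005
```

```bash
python3 - <<'E'
from h import *
p,d=bot.snapshot("scene"); delta(loc(-.001,-.1035),.1,17.6)
cv2.imwrite("pics/scene19.png",cv2.resize(p[160:240,210:330,::-1],None,fx=6,fy=6,interpolation=cv2.INTER_CUBIC))
E
```

```text
t 19.15 pos [0.5597 0.0416 0.1012] yang 17.59 F [  6.9 -25.2  -2.8] T [-4.41 -1.24 -0.02] w 0.0009 q [-0.06  0.18  1.81 -0.01  1.14 -0.36]
dp [ 0.0006 -0.0008  0.0012] rot [ 0.0051  0.0131 -0.0003]
```

View pics/scene19.png

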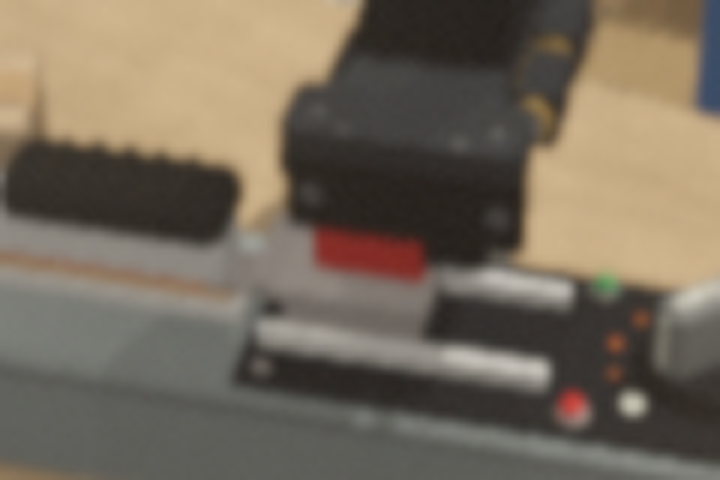

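Request:
{"op": "step_arm", "data": {"steps": [{"dp": [-0.01,0,0],"rotation": [0,0,0],"grip": 0.0},{"dp": [-0.015,0,-0.03],"rotation": [0,0,0],"grip": 0.0},{"dp": [-0.015,0,-0.08],"rotation": [0,0,0],"grip": 0.0},{"dp": [-0.015,0,-0.13],"rotation": [0,0,0],"grip": 0.0},{"dp": [-0.015,0,-0.18],"rotation": [0,0,0],"grip": 0.0}]}}

```text
t: 19.65
position: [0.5602, 0.0344, 0.2816]
ee_rot: [1.855, 2.535, 0.003]
wrist_force: [2.0, -0.4, 0.1]
gripper_width: 0.0005
```

Request:
{"op": "step_arm", "data": {"steps": [{"dp": [-0.02,-0.045,0],"rotation": [0,0,0],"grip": 0.0},{"dp": [-0.04,-0.09,0],"rotation": [0,0,0],"grip": 0.0},{"dp": [-0.06,-0.135,0],"rotation": [0,0,0],"grip": 0.0},{"dp": [-0.08,-0.17,0],"rotation": [0,0,0],"grip": 0.0}]}}

```text
t: 20.05
position: [0.4211, -0.0939, 0.2795]
ee_rot: [1.853, 2.535, 0.003]
wrist_force: [0.1, -0.4, 0.6]
gripper_width: 0.0008
```

```bash
python3 - <<'E'
from h import *
M=[]
for n in ("top","scene"):
    ps=[bot.snapshot(n) for _ in range(3)]; p=np.mean([x[0].astype(float) for x in ps],0).astype(np.uint8); np.save(f"pics/{n}20p.npy",p); np.save(f"pics/{n}20d.npy",ps[0][1])
p=np.load("pics/top20p.npy"); q=np.load("pics/top0p.npy")
a=cv2.resize(p[175:225,235:345,::-1],None,fx=7,fy=7,interpolation=cv2.INTER_CUBIC)
b=cv2.resize(q[175:215,235:345,::-1],None,fx=7,fy=5.5,interpolation=cv2.INTER_CUBIC)
cv2.imwrite("pics/cmp.png",np.vstack([a,b]))
p=np.load("pics/scene20p.npy"); cv2.imwrite("pics/sc20.png",cv2.resize(p[170:240,220:350,::-1],None,fx=6,fy=6,interpolation=cv2.INTER_CUBIC))
print(bot.sense()["t"])
E
```

```text
20.35
```

View pics/cmp.png

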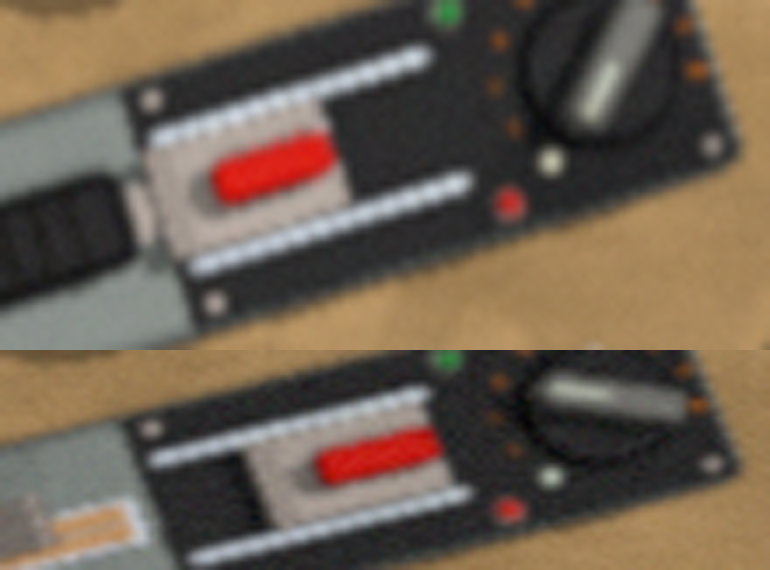

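View pics/sc20.png

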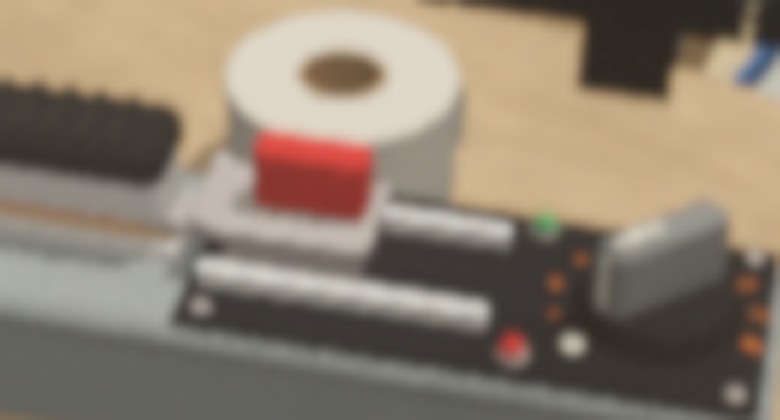

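```bash
python3 - <<'E'
from h import *
def L(u,v,z,init=False):
    uv=[u/7+235-.43,(v/7 if not init else (v-350)/5.5)+175-.43]
    A=pix2plane("top",[uv],z)[0][:2]-O; c,s=np.cos(YAW),np.sin(YAW); return np.round([A[0]*c+A[1]*s,-A[0]*s+A[1]*c],4)
for n,a in dict(r1f=(152,138,.078),r1r=(430,55,.078),r2f=(198,268,.078),r2r=(468,182,.078),hff=(150,155,.092),hff2=(178,255,.092),hfr=(322,100,.092),hfr2=(350,195,.092)).items(): print(n,L(*a))
for n,a in dict(hif=(247,455,.092),hif2=(278,528,.092),hir=(425,407,.092),hir2=(452,486,.092)).items(): print(n,L(*a,init=True))
E
```

```text
r1f [ 0.0237 -0.0379]
r1r [ 0.022 -0.141]
r2f [-0.0252 -0.0395]
r2r [-0.025  -0.1398]
hff [ 0.0173 -0.0351]
hff2 [-0.0189 -0.0338]
hfr [ 0.0175 -0.0982]
hfr2 [-0.0171 -0.0973]
hif [ 0.0142 -0.0696]
hif2 [-0.02 -0.07]
hir [ 0.0157 -0.1354]
hir2 [-0.0206 -0.1335]
```

```bash
python3 - <<'E'
from h import *
d=np.load("pics/top20d.npy"); X=cloud("top",d); Z=X[...,2]
m=(Z>.1)&(Z<.118)&(np.hypot(X[...,0]-.587,X[...,1]+.046)<.04); ys,xs=np.nonzero(m)
print("bar",cv2.minAreaRect(pix2plane("top",np.c_[xs,ys],.108)[:,:2].astype(np.float32)))
g=loc(0,.02); m=np.hypot(X[...,0]-g[0],X[...,1]-g[1])<.015; print("grip z",np.median(Z[m]))
print(bot.finish_job())
E
```

```text
bar ((0.587420642375946, -0.04574134945869446), (0.014917817898094654, 0.04978729039430618), 62.944618225097656)
grip z 0.12047590081116522
the job is handed in; nothing more can be done
None
```

The sealer is ready to carry, and I handed the job in at about 20 s of the 67 s limit. The one reading that disagreed is the lock travel, covered below.

- **Dial:** I turned it anticlockwise first, with the arm still up, until torque showed the stop. The bar now lies at 152.9° in world axes, against 152.6° expected for off, with the pointer line towards the white dot.
- **Arm:** I pressed it down onto a hard stop with about 21 N. The grip top then measured 119–120 mm above the table, against 119 mm nominal. It was still there in the last picture, after the lock was on.
- **Lock:** I gripped the fin and slid it to a hard stop. I then pushed it again from behind with closed fingers, and it did not move at about 25 N.

**Lock travel:** cameras and robot both showed about 37 mm of travel, not 40 mm. The hood is at the front end of its rails, and at the start it stood about 5 mm short of their rear end. I take this to mean the lock was not fully open at the start, but I could not measure that directly.

**Fingertip height:** the cameras and the contacts showed the fingertips at the reported tool position, not 25 mm ahead of it as specified. I worked to the measured height.

The robot ended clear of everything, and I did not touch the roll, carton, scissors or marker.

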